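# Set the side stop and hold a tube block in the corner of a filling station

## Robot

A 6-joint arm with a two-finger parallel gripper is mounted at the origin on the work surface. World frame = base frame: x ahead of the robot, y to its left, z up, the work surface at z = 0. Lengths are in mm, angles in degrees, forces in N, time in s.
With the tool pointing down it reaches from about 300 to 850 mm from the base axis. Payload 4.2 kg.
Tool frame: the origin (TCP) lies on the centre line of the jaws, within the pads' length; the fingertips stand 11 mm ahead of it and the grasp point (between the pads) lies 8 mm behind it; z points along the fingers, y is the direction in which the jaws open and shut (so a half turn about z gives the same grasp; the last joint's range is limited). The gripper opens to 91 mm and grips with 3 to 60 N. Pads are 32 mm wide; open, the fingers measure 118 mm over their backs; the gripper's body (76 mm by 178 mm) begins 60 mm behind the grasp point.
Start: joints at [72.651, 18.312, 89.639, -0, 72.044, -1.146], TCP at [160.453, 552.175, 224.976] pointing down, gripper open.
Joint ranges: [-177.97, 177.97], [-48.28, 115.42], [12.27, 149.76], [-77.06, 257.06], [2.81, 150.46], [-146.56, 146.56]. Speed limits (degrees/s): [147.25, 147.25, 180, 180, 180, 180].

## Interface

Orientations are given as [roll, pitch, yaw] about the fixed x, y, z axes, in that order (R = Rz(yaw) Ry(pitch) Rx(roll)).
In Python, from workcell import env, grab_frame gives the robot as it stands. The module is installed in compiled form; this text tells all that it offers.
- The arm moves only by the tool arm_command, never from a script. Its argument "series" is one flat list of numbers, 6 for each row, row after row: the shift along the world's x, y, z each as a share of 400 mm, from -1 to 1, then the turn, a rotation vector about the world's x, y, z each as a share of 45 degrees, from -1 to 1. A call has 1 to 20 rows; each row shifts and turns the commanded pose from where the row before left it; what a row does not reach is not made up. A row lasts 1/12 s, in which the tool goes at most 41.7 mm and 7.16 degrees, less where a joint would pass 70% of its speed; a pose out of reach is approached as far as the arm can. A call with a number of a shift or a turn outside -1 to 1 is refused whole. A call with a gripper value outside its range is refused whole. "hand" is the opening, from 0 (shut) to 1 (fully open), set as the call begins (left out, the last holds). The fingers move at their own pace and stop on an object; "newtons" is the grip in N (left out, the last holds). Time passes only in rows, so rows that do not move let the fingers close. It gives the time, the measured TCP pose, the force and the opening at its end, in the units of the state.
- env.state(): the state, without advancing time (a new reading comes with each control period).
- grab_frame(name): name is "scene" or "side" or "wrist"; returns a dict with "frame" (400x640x3 uint8, red, green, blue), "intrinsics" (3x3 intrinsics, pixels), "R" (3x3) and "t" (3): a world point X has camera coordinates R X + t; the wrist camera has in their place "tool_from_camera" (4x4, takes a point from camera to tool coordinates, whose origin is the TCP and whose axes are the flange's). Camera axes: x right, y down, z forward; pixel columns grow to the right and rows downward; lengths in mm; the calibration is good to about 2 mm. A picture is of the moment at which its call begins: read the wrist's pose just before it. There is no depth.
- env.job_done(): hands the job in, once; it reports no verdict.
The state is a dict: "time_s": time; "qpos": joint angles; "qvel": joint speeds; "effort": joint torques, N m; "ee_pos": TCP position; "ee_rot": TCP orientation; "force": force on the tool from outside, world axes, zero at the start; "torque": the same for the moment, N m; "gripper_width": finger opening in mm.
Only numpy, scipy, OpenCV 4.12 (cv2) and the standard library are available. Lean on these libraries where they do the work, as an engineer would, in place of code of your own. Each camera call takes 0.05 s, during which the arm holds its last target.

## Task

Make the filling station ready for the long tube block: turn the knob little by little until the pointer of the side stop is in line with the tip of the index tab on the scale. Then stand the long aluminium block with its ten open tubes on the station's plate, keeping it upright, and push it into the corner so that its long side is flush against the back fence and its end against the side stop, without shifting the stop. Finish holding it there: the gripper stays on the block, pressing it against both fences at once; leave the other things on the bench alone.

Things in the scene. Friction and masses are not known exactly. Their poses are not given: they have to be found in the camera images.
- station: tube filling station, fixed: grey plate (x -80 to 160, y -130 to 190 mm), top 12 mm above the bench, bare before the fence. It carries a back fence, a sliding side stop with knob and scale, and a nozzle bridge folded back (from 54 mm behind the fence face on, up to 106 mm high). Origin on the bench; x away from the robot towards the fence, y left towards the knob
- back_fence: fixed steel bar along the station's y, 12 mm high above the plate. Origin: the station's, raised 12 mm to the plate's top; axes as the station's. Its working face looks to -x: the plane x = +70 mm, from y = -110 to +100 mm
- side_stop: steel stop bar along the station's x, 14 mm thick, 12 mm high above the plate, moved in y by rack and knob. Origin on the plate's top, x level with the station's origin, in the plane of its working face, which looks to -y (y = 0 here, x = -5 to +67 mm); axes as the station's. Inside corner with the back fence: x = +70 mm, y = 0 here. Holds against about 30 N of push
- pointer_tip (a point): tip of the dark tapered pointer (9 mm wide, 25 mm long) on the front end of the side stop (towards the robot, station's -x), above the plate just before the scale, 22.5 mm above the bench; it moves with the stop
- index_tab: dark tab, 10 mm wide, with a small brass screw, fixed on the scale bar at the front of the station. Origin at its pointed tip, which points to +x towards the pointer; axes as the station's. In line when the pointer tip has y = 0 in this frame. At the start the pointer stands 6 to 17 mm to the -y side
- knob_grip (a point): point on the knob's axis at the height to grip, 60 mm above the bench: black knurled round knob, 40 mm diameter, axis vertical, from 46 to 70 mm above the bench. The housing below is 44 x 44 mm, top 36 mm above the bench
- knob (a joint): angle of the knob (rad), growing clockwise seen from above. Each radian clockwise moves side stop and pointer 5 mm to the station's +y (towards the knob), counter-clockwise back. Range -0.3 to 4.6; takes about 0.16 N m and stays where it is left
- long_block: long aluminium tube block, loose: 52 (its x) x 110 (its y) x 48 mm high, 0.5 to 0.8 kg, with two rows of five microtubes whose open lids reach 67 mm above its underside. Origin at the centre of its underside, z up
- square_block: bystander: aluminium heating block, square, 75 x 75 x 48 mm with four wide holes. Origin at the centre of its underside. Leave it where it is
- bottle: bystander: amber bottle, 64 mm diameter, 130 mm high. Origin at the centre of its underside. Leave it where it is
- tip_box: bystander: open box of pipette tips, 85 x 125 x 55 mm. Origin at the centre of its underside. Leave it where it is
- tube_rack: bystander: black tube rack with open microtubes, 76 x 204 x 70 mm with the lids. Origin at the centre of its underside. Leave it where it is
- pipette: bystander: pipette lying on the bench, 245 mm long along its x, 33 mm high. Origin at the centre of its underside. Leave it where it is
- timer: bystander: flat bench timer, 62 x 62 x 17 mm. Origin at the centre of its underside. Leave it where it is
Mind the look-alikes: they are no part of the job. Leave any green or purple look-alike of the long_block alone.

How it is judged:
By the outcome, as a careful person would: the job done as asked, in the order asked, and still so for the second after the job is handed in, while the arm keeps its last pose, push and grip.
It also fails if it takes over 72 s, if anything falls off the work surface, if the arm or the gripper's body presses on something with over 40 N, if the wrist force passes 120 N, or if a joint passes its speed limit or range.

## Working session

There is one attempt and no reset: what is moved stays moved. The work goes in short steps, Python scripts to look and compute and a tool call to move; the robot and the scene stay as the last step left them, time stands still between calls to the robot, and variables do not carry over. Pictures are saved under pics/ and viewed, and the job is handed in when it is done.

Besides the shell and the picture viewer there is one more tool, called after "Emit:" as name(argument=value, ...), one argument or row to a line, values as JSON. arm_command: Moves the arm, as the interface text tells. Shift numbers are shares of 400 mm and turn numbers shares of 45 degrees, none past 1 either way. Its arguments: {"type":"object","properties":{"series":{"type":"array"},"hand":{"type":"number"},"newtons":{"type":"number"}},"required":["series"]}

```bash
mkdir -p pics; cat > h.py <<'E'
import numpy as np, cv2
from workcell import env, grab_frame
from scipy.spatial.transform import Rotation as Ro
def cam(name):
    s=env.state(); g=grab_frame(name); f=g['frame']
    if name=='wrist':
        T=np.array(g['tool_from_camera']); Rw=Ro.from_euler('xyz',s['ee_rot'],degrees=True).as_matrix()
        Rwc=Rw@T[:3,:3]; c=Rw@T[:3,3]+np.array(s['ee_pos']); R=Rwc.T; t=-R@c
    else: R=np.array(g['R']);t=np.array(g['t'])
    return f,np.array(g['intrinsics']),R,t
def save(n,name):
    f,K,R,t=cam(name); cv2.imwrite(f'pics/{n}.png',f[:,:,::-1]); np.savez(f'pics/{n}.npz',K=K,R=R,t=t)
def crop(n,x0,y0,w,h,s):
    im=cv2.imread(f'pics/{n}.png')[y0:y0+h,x0:x0+w]
    cv2.imwrite(f'pics/{n}_c{x0}_{y0}.png',cv2.resize(im,None,fx=s,fy=s,interpolation=cv2.INTER_CUBIC))
def w(n,u,v,z):
    d=np.load(f'pics/{n}.npz'); r=d['R'].T@np.linalg.inv(d['K'])@np.array([u,v,1.]); c=-d['R'].T@d['t']
    return (c+r*(z-c[2])/r[2])
def p(n,X):
    d=np.load(f'pics/{n}.npz'); q=d['K']@(d['R']@np.array(X,float)+d['t']); return q[:2]/q[2]
E
python3 - <<'E'
from h import *
print(env.state())
for n in('scene','side','wrist'):
    save(n+'0',n); d=np.load(f'pics/{n}0.npz'); print(n,-d['R'].T@d['t'],d['R'][2])
E
```

```text
{'time_s': 0.0, 'qpos': array([ 7.26507586e+01,  1.83524530e+01,  8.97074784e+01, -1.50518745e-03,
        7.20426589e+01, -1.14460746e+00]), 'qvel': array([-0.03082665,  0.10872841, -0.02586654, -0.00981452, -0.00167751,
        0.0198515 ]), 'effort': array([ 3.07047176e-04, -4.12474823e+01, -2.31969613e+01,  7.27560022e-02,
        4.59435058e-02, -1.40871184e-04]), 'ee_pos': array([160.31342521, 551.69155128, 224.10485297]), 'ee_rot': array([-1.79897402e+02, -6.18580723e-04,  1.63795831e+02]), 'force': array([ 0.53529669, -0.49998393, -0.75212469]), 'torque': array([-0.00532708,  0.0069571 , -0.03861956]), 'gripper_width': 91.30938698048375}
scene [ 826.11865037  562.79036779 1178.57037467] [-0.24724062 -0.45667662 -0.85458677]
side [  275.51360086 -1085.51836181   807.23403701] [ 0.15040136  0.81064524 -0.56589198]
wrist [ 84.48358914 573.91898449 383.36964676] [ 0.26961295 -0.07974421 -0.95966125]
```

View pics/scene0.png

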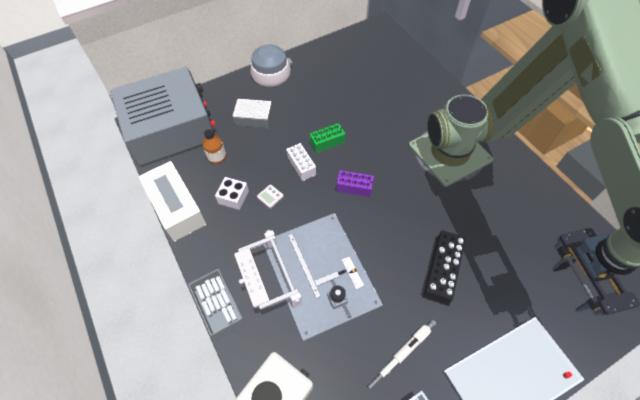

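View pics/side0.png

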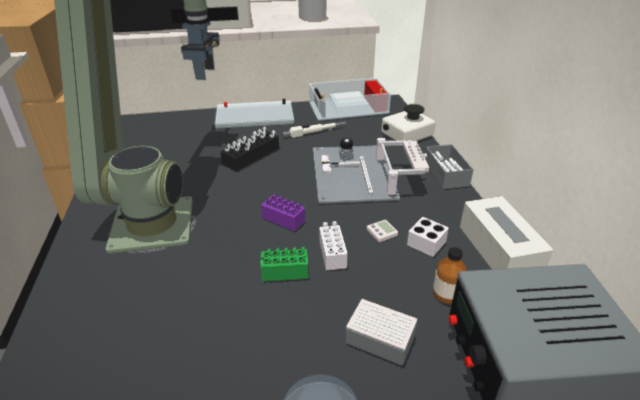

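View pics/wrist0.png

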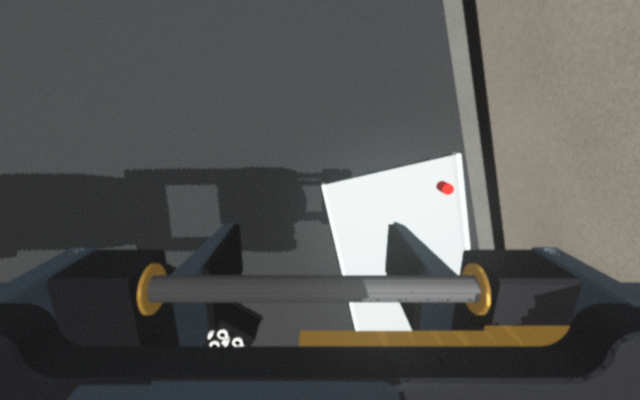

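Scene candidates for the long block are the white/aluminium block (301,161), the green one (327,137), the purple one (355,182), the square block with four holes (232,192) and the black rack (445,267). By the description I choose (301,161). The station plate is around (320,275), with the knob at (338,295). Next I check close crops.

```bash
python3 - <<'E'
from h import *
crop('scene0',270,120,110,80,7)
crop('scene0',225,205,165,140,4.8)
crop('side0',250,120,200,160,4)
E
```

```text
(no output)
```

View pics/scene0_c270_120.png

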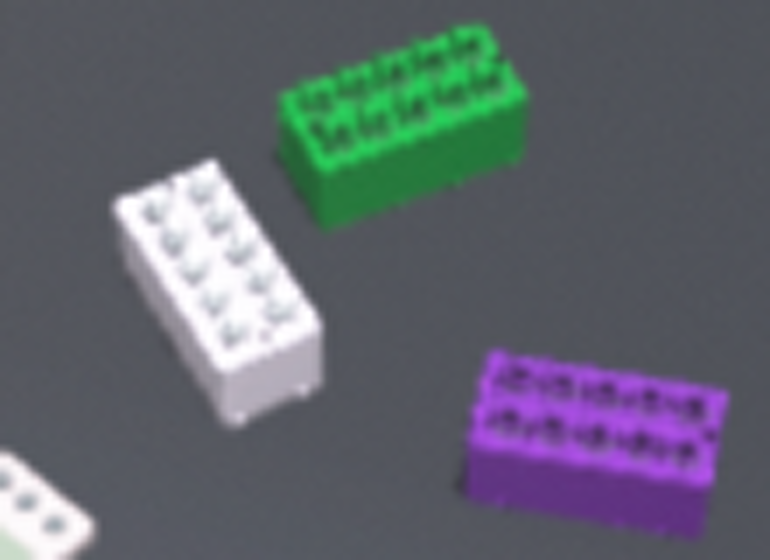

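View pics/scene0_c225_205.png

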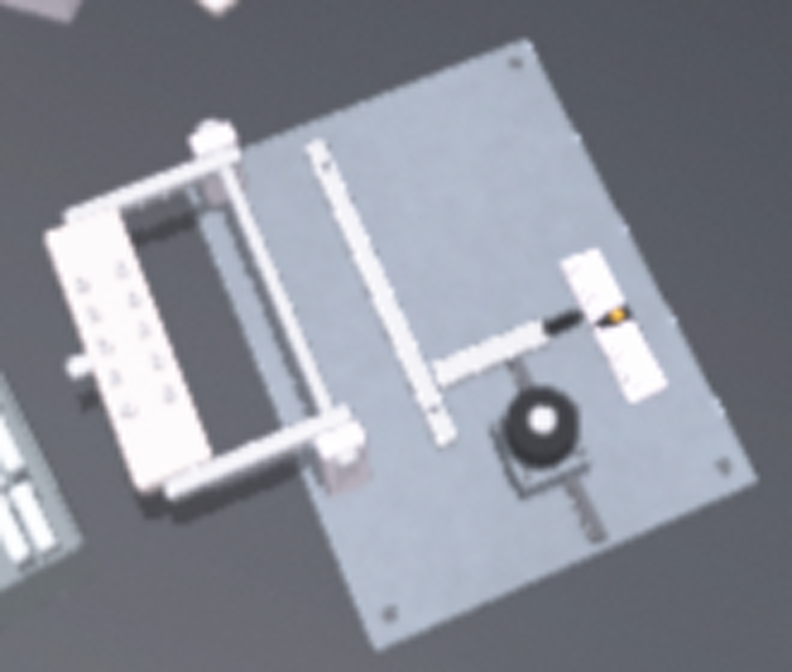

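View pics/side0_c250_120.png

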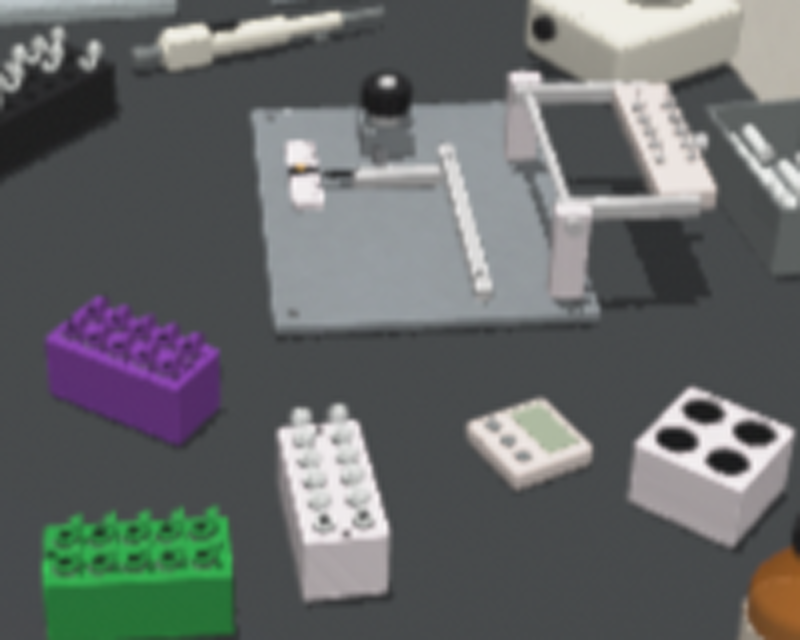

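The crop confirms the choice: the white aluminium block has ten tubes in 2x5. On the station, the pointer is at scene ~(345,272) and the tab at ~(351,271). Next I compute the poses.

```bash
python3 - <<'E'
from h import *
c=lambda x,y:(225+x/4.8,205+y/4.8)
A=[w('scene0',*c(*q),12) for q in((528,40),(756,482),(378,650))]
L=np.array([[-80,-130],[-80,190],[160,190]])
P=np.array(A)[:,:2]
def fit(L,P):
    Lc=L-L.mean(0);Pc=P-P.mean(0)
    a=np.arctan2((Lc[:,0]*Pc[:,1]-Lc[:,1]*Pc[:,0]).sum(),(Lc*Pc).sum()); R=np.array([[np.cos(a),-np.sin(a)],[np.sin(a),np.cos(a)]])
    t=P.mean(0)-R@L.mean(0); print('yaw',np.degrees(a),'t',t,'res',(P-(L@R.T+t)).round(1).tolist()); return a,t
print(P);fit(L,P)
b=lambda x,y:(270+x/7,120+y/7)
P=np.array([w('scene0',*b(*q),48)[:2] for q in((115,203),(215,160),(322,325),(228,362))]);print(P, np.linalg.norm(P-np.roll(P,1,0),axis=1), P.mean(0))
e=(P[2]+P[3]-P[0]-P[1]);print(np.degrees(np.arctan2(e[1],e[0])))
# side check
b=lambda x,y:(250+x/4,120+y/4)
P=np.array([w('side0',*b(*q),48)[:2] for q in((280,430),(358,423),(388,528),(301,543))]);print(P, np.linalg.norm(P-np.roll(P,1,0),axis=1), P.mean(0))
P=np.array([w('side0',*b(*q),12)[:2] for q in((252,108),(276,326),(600,318))]);print(P);fit(np.array([[-80,190],[-80,-130],[160,-130]]),P)
for q in ((541,420),): print('knob70',w('scene0',*c(*q),70))
print('knob side',w('side0',*b(386,84),70))
E
```

```text
[[462.91139757  11.45921445]
 [501.11352975 326.31862739]
 [734.21573162 299.65275018]]
yaw -6.5892690740738935 t [556.517628   129.69400777] res [[0.8, 1.7], [2.3, -1.3], [-3.0, -0.4]]
[[ 485.88374041 -262.17085693]
 [ 432.65711956 -260.69403767]
 [ 436.90692035 -150.90538689]
 [ 484.24415784 -154.77404639]] [107.40932522  53.24710473 109.8708726   47.49505847] [ 459.92298454 -207.13608197]
89.31143048618007
[[ 438.89435999 -158.83980155]
 [ 489.39161393 -160.91304505]
 [ 485.99746291 -262.18685682]
 [ 432.37299742 -265.71129915]] [107.07028145  50.53979613 101.33067261  53.74016183] [ 461.66410856 -211.91275064]
[[500.64310708 323.02450687]
 [464.81670461   2.82883158]
 [697.720205   -30.08109086]]
yaw -7.339494099943466 t [557.37413241 121.73290369] res [[-1.7, 2.6], [3.4, -0.2], [-1.7, -2.4]]
knob70 [600.12707528 249.31370257  70.        ]
knob side [598.36822169 239.95776465  70.        ]
```

Emit:
arm_command(
  series=[0.0625,-0.0625,-0.005,0,0,0.04,0.0625,-0.0625,-0.005,0,0,0.04,0.0625,-0.0625,-0.005,0,0,0.04,0.0625,-0.0625,-0.005,0,0,0.04,0.0625,-0.0625,-0.005,0,0,0.04,0.0625,-0.0625,-0.005,0,0,0.04,0.0625,-0.0625,-0.005,0,0,0.04,0.0625,-0.0625,-0.005,0,0,0.04,0.0625,-0.0625,-0.005,0,0,0.04,0.0625,-0.0625,-0.005,0,0,0.04,0.0625,-0.0625,-0.005,0,0,0.04,0.0625,-0.0625,-0.005,0,0,0.04,0.0625,-0.0625,-0.005,0,0,0.04,0.0625,-0.0625,-0.005,0,0,0.04,0.0625,-0.0625,-0.005,0,0,0.04,0.0625,-0.0625,-0.005,0,0,0.04,0,0,0,0,0,0,0,0,0,0,0,0],
)

```text
time_s: 1.65
ee_pos: [561.1, 150.8, 192.1]
ee_rot: [180.0, -0.1, -167.6]
force: [-1.1, 0.1, 0.9]
gripper_width: 91.0
```

```bash
python3 - <<'E'
from h import *
s=env.state();print(s['time_s'],s['qpos'],s['ee_pos'],s['ee_rot'])
g=grab_frame('wrist');print(g['intrinsics'],g['tool_from_camera'])
save('w1','wrist')
E
```

```text
1.65 [ 1.38977449e+01  2.01543466e+01  9.17691213e+01  1.93356859e-02
  6.81600108e+01 -8.85106932e+01] [561.07601049 150.7804106  192.12919073] [ 1.79984238e+02 -8.39178572e-02 -1.67598757e+02]
[[295.29767556   0.         313.47060901]
 [  0.         295.29767556 202.37529206]
 [  0.           0.           1.        ]] [[ 2.09028331e-04 -9.59658958e-01 -2.81166571e-01  7.91312836e+01]
 [ 9.99999954e-01  2.62083112e-04 -1.51092231e-04 -3.50732163e-01]
 [ 2.18686023e-04 -2.81166527e-01  9.59658969e-01 -1.59159875e+02]
 [ 0.00000000e+00  0.00000000e+00  0.00000000e+00  1.00000000e+00]]
```

View pics/w1.png

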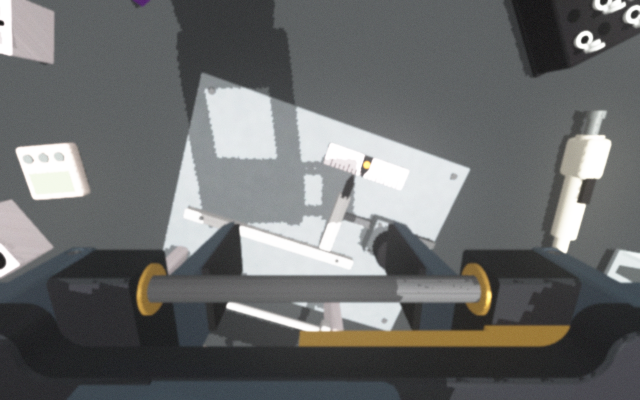

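```bash
python3 - <<'E'
from h import *
crop('w1',300,130,120,90,6.6)
crop('w1',160,60,320,220,2.5)
E
```

```text
(no output)
```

View pics/w1_c300_130.png

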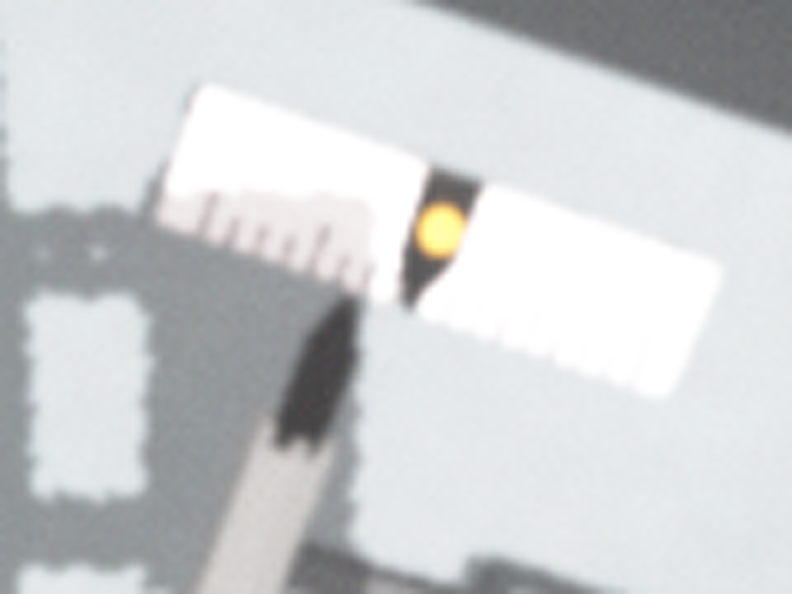

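View pics/w1_c160_60.png

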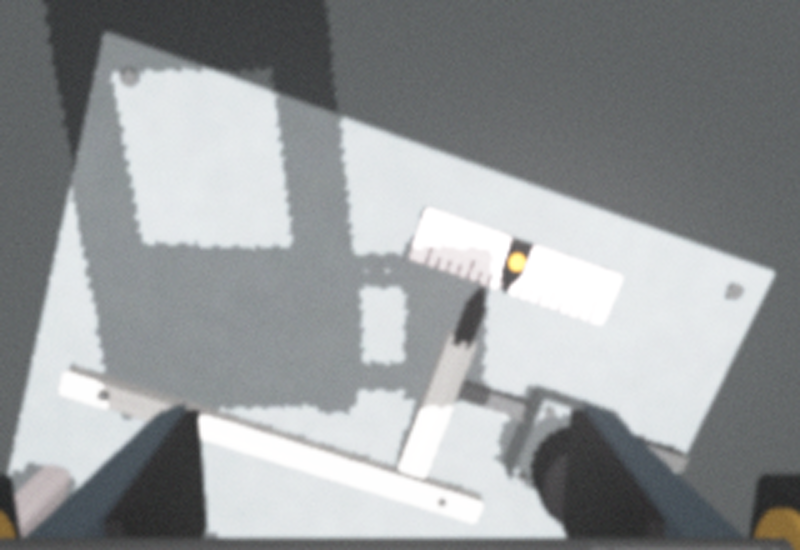

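```bash
python3 - <<'E'
from h import *
c=lambda x,y:(300+x/6.6,130+y/6.6)
e=lambda x,y:(160+x/2.5,60+y/2.5)
pt=w('w1',*c(353,297),22.5); tb=w('w1',*c(407,305),22.5)
a=w('w1',*e(105,33),12);b=w('w1',*e(773,272),12); f1=w('w1',*e(100,375),24);f2=w('w1',*e(480,495),24)
print(pt,tb,a,b,np.linalg.norm(b-a))
u=(b-a)[:2]/np.linalg.norm(b-a); y1=np.degrees(np.arctan2(-u[0],u[1])); d=(f2-f1); print('yaw',y1,np.degrees(np.arctan2(-d[0],d[1])))
print('dy',(tb-pt)[:2]@u, 'turn deg',np.degrees((tb-pt)[:2]@u/5))
x=np.array([u[1],-u[0]]);
print('origin',a[:2]+80*x+130*u, 'fence x', (f2[:2]-a[:2])@x-80,'pointer y',(pt-a)[:2]@u-130,'x',(pt-a)[:2]@x-80)
E
```

```text
[535.5890047  192.30603795  22.5       ] [534.93070776 201.69928801  22.5       ] [465.92384519   9.21132466  12.        ] [501.13861091 323.32938554  12.        ] 316.08580464126777
yaw -6.396537740747429 -6.463300232854811
dy 9.261433690876748 turn deg 106.12821254550127
origin [559.90897194 129.48931911] fence x 65.32021186163627 pointer y 59.71620265077658 x -31.166907349529176
```

Emit:
arm_command(
  series=[0.023,0.058,-0.007,0,0,0,0.023,0.058,-0.007,0,0,0,0.023,0.058,-0.008,0,0,0,0.023,0.058,-0.008,0,0,0,0,0,0,0,0,0,0,0,0,0,0,0],
  hand=0.8,
)

```text
time_s: 2.25
ee_pos: [596.0, 247.0, 180.5]
ee_rot: [-180.0, -0.1, -167.2]
force: [-0.1, 0.4, 0.3]
gripper_width: 73.1
```

```bash
python3 - <<'E'
from h import *
s=env.state();print(s['time_s'],s['qpos'],s['ee_pos'],s['ee_rot'])
save('w2','wrist');crop('w2',200,100,250,190,3.2)
E
```

```text
2.25 [ 2.14838842e+01  2.62794280e+01  8.36397329e+01  3.16640450e-03
  7.01556151e+01 -8.13171510e+01] [596.02600524 246.9640591  180.51127609] [-1.79991654e+02 -7.43685067e-02 -1.67200047e+02]
```

View pics/w2_c200_100.png

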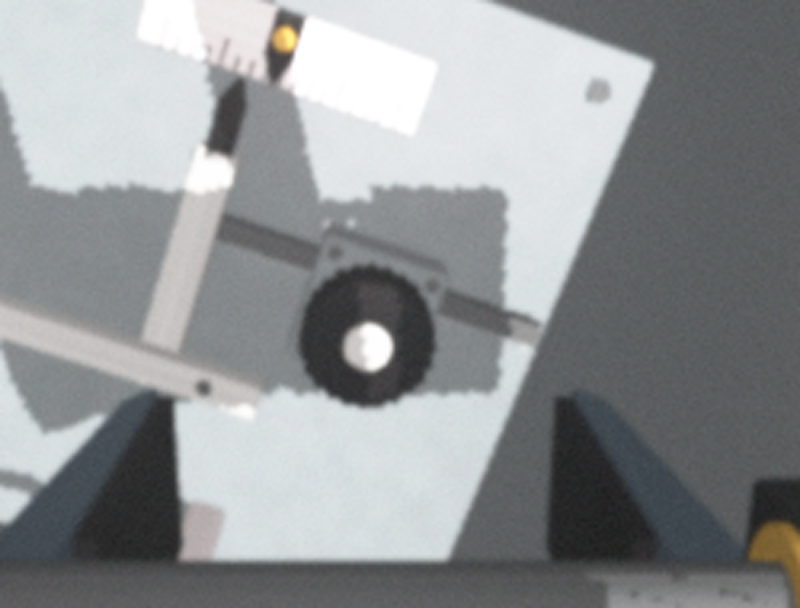

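```bash
python3 - <<'E'
from h import *
c=lambda x,y:(200+x/3.2,100+y/3.2)
for z in (70,73):print('knob',w('w2',*c(368,346),z))
for r in((300,335),(436,335),(368,405),(368,265)):print(w('w2',*c(*r),70))
pt=w('w2',*c(241,80),22.5); tb=w('w2',*c(277,81),22.5); print(pt,tb)
a=np.radians(-6.8);u=np.array([-np.sin(a),np.cos(a)]);print((tb-pt)[:2]@u,np.linalg.norm(tb-pt))
c2=w('w2',*c(653,66),12);print(c2)
E
```

```text
knob [601.12066554 249.20050471  70.        ]
knob [600.20892975 248.97760425  73.        ]
[602.26936801 228.67072833  70.        ]
[593.27614168 268.19619652  70.        ]
[619.47566943 253.40267891  70.        ]
[576.98936243 243.67591099  70.        ]
[536.45107658 192.28598079  22.5       ] [534.16541933 203.7544597   22.5       ]
11.117173095611331 11.694025719128984
[502.02775363 324.52507219  12.        ]
```

```bash
python3 - <<'E'
from h import *
crop('w2',245,95,75,50,10)
E
```

```text
(no output)
```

View pics/w2_c245_95.png

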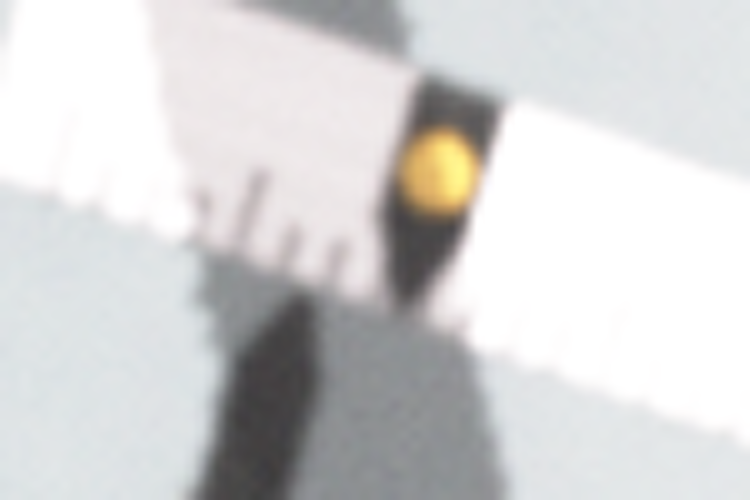

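Emit:
arm_command(
  series=[0.005,0.002,-0.04,0,0,0,0.005,0.002,-0.04,0,0,0,0,0,-0.04,0,0,0,0,0,-0.04,0,0,0,0,0,-0.04,0,0,0,0,0,-0.04,0,0,0,0,0,-0.04,0,0,0,0,0,-0.04,0,0,0,0,0,0,0,0,0,0,0,0,0,0,0],
)

```text
time_s: 3.13
ee_pos: [600.3, 245.8, 53.0]
ee_rot: [-180.0, -0.1, -167.4]
force: [-0.4, -0.2, 1.0]
gripper_width: 73.1
```

Emit:
arm_command(
  series=[0,0,0,0,0,0,0,0,0,0,0,0,0,0,0,0,0,0,0,0,0,0,0,0,0,0,0,0,0,0,0,0,0,0,0,0,0,0,0,0,0,0,0,0,0,0,0,0],
  hand=0.3,
  newtons=25,
)

```text
time_s: 3.8
ee_pos: [601.0, 248.8, 53.7]
ee_rot: [179.8, 0.1, -167.5]
force: [-2.2, 5.9, 1.2]
gripper_width: 39.6
```

```bash
python3 - <<'E'
from h import *
s=env.state();print(s['time_s'],s['qpos'],s['ee_pos'],s['ee_rot'],s['force'],s['torque'],s['gripper_width'])
save('w3','wrist')
E
```

```text
3.8 [ 21.37347028  32.93580432  91.85696456   0.25287169  55.10993526
 -81.31167064] [601.03394041 248.83309228  53.68754614] [ 1.79780062e+02  6.45507657e-02 -1.67459451e+02] [-2.24310346  5.86497474  1.19863518] [ 1.0339864   0.33858711 -0.07868978] 39.63852002135549
```

View pics/w3.png

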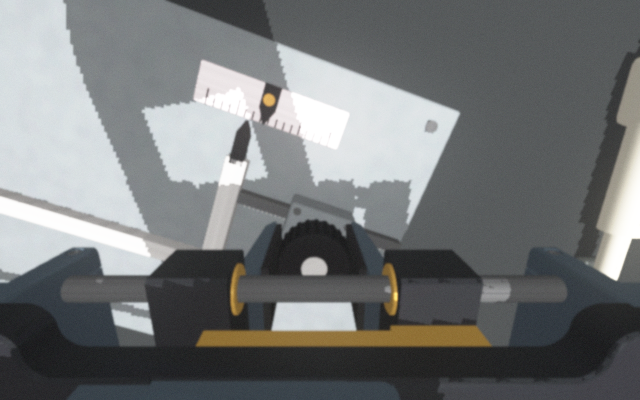

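```bash
python3 - <<'E'
from h import *
crop('w3',185,50,180,115,4.4)
E
```

```text
(no output)
```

View pics/w3_c185_50.png

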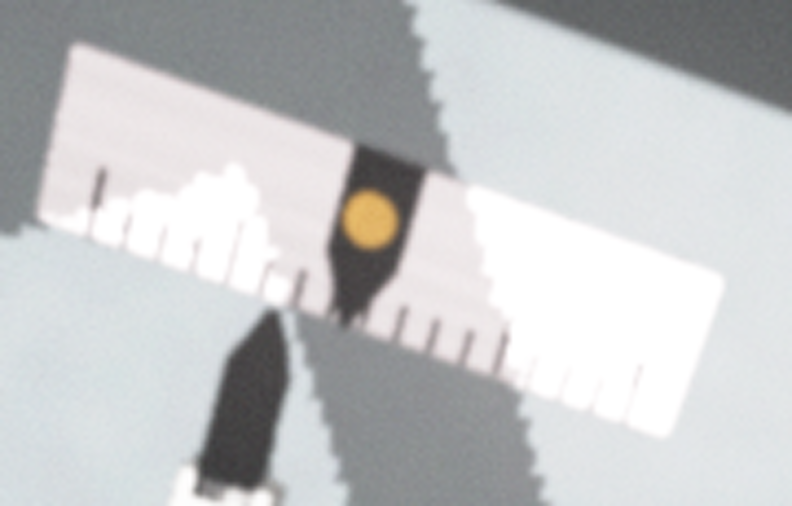

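```bash
python3 - <<'E'
from h import *
c=lambda x,y:(185+x/4.4,50+y/4.4)
a=np.radians(-6.5);u=np.array([-np.sin(a),np.cos(a)])
for zt in (20,22.5,25):
    pt=w('w3',*c(276,312),22.5); tb=w('w3',*c(344,324),zt); print(zt,pt,tb,(tb-pt)[:2]@u)
d=np.load('pics/w3.npz');print(-d['R'].T@d['t'])
E
```

```text
20 [535.68825168 192.21138033  22.5       ] [535.36939943 201.46947771  20.        ] 9.162489889170836
22.5 [535.68825168 192.21138033  22.5       ] [535.21964113 201.84820368  22.5       ] 9.521828231692117
25 [535.68825168 192.21138033  22.5       ] [535.06988282 202.22692964  25.        ] 9.881166574213399
[523.82267814 230.67015091 212.75594769]
```

Emit:
arm_command(
  series=[0.001,0.006,0,0,0,-0.05,0,0,0,0,0,-0.11,0,0,0,0,0,-0.11,0,0,0,0,0,-0.11,0,0,0,0,0,-0.11,0,0,0,0,0,-0.11,0,0,0,0,0,-0.11,0,0,0,0,0,-0.11,0,0,0,0,0,-0.11,0,0,0,0,0,-0.11,0,0,0,0,0,-0.11,0,0,0,0,0,-0.11,0,0,0,0,0,-0.11,0,0,0,0,0,-0.11,0,0,0,0,0,-0.11,0,0,0,0,0,-0.11,0,0,0,0,0,-0.11,0,0,0,0,0,-0.11,0,0,0,0,0,-0.11,0,0,0,0,0,0],
)

```text
time_s: 5.52
ee_pos: [600.8, 248.4, 53.6]
ee_rot: [-179.9, 0.0, 101.2]
force: [-3.7, -1.5, 5.4]
gripper_width: 39.5
```

```bash
python3 - <<'E'
from h import *
s=env.state();print(s['time_s'],s['qpos'],s['ee_pos'],s['ee_rot'],s['force'],s['torque'],s['gripper_width'])
save('s4','side');save('w4','wrist');save('c4','scene')
crop('s4',300,130,80,50,9);crop('c4',310,240,80,60,9)
E
```

```text
5.5167 [ 2.14637335e+01  3.29998265e+01  9.17388895e+01 -2.65564121e-02
  5.53676942e+01  1.03025539e+01] [600.784221   248.43994221  53.63530246] [-1.79899206e+02  4.05026803e-02  1.01176328e+02] [-3.67895994 -1.5328899   5.4297532 ] [-0.449656    0.61575256 -0.05443029] 39.4634416614708
```

View pics/s4_c300_130.png

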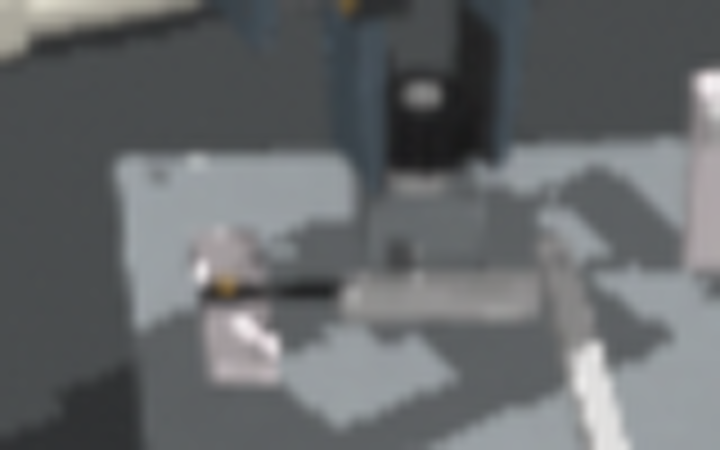

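View pics/w4.png

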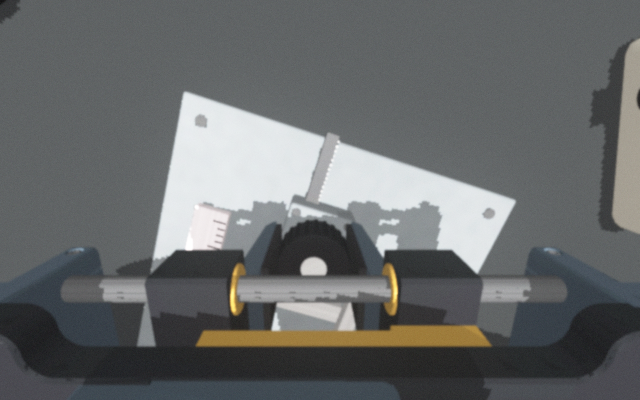

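View pics/c4_c310_240.png

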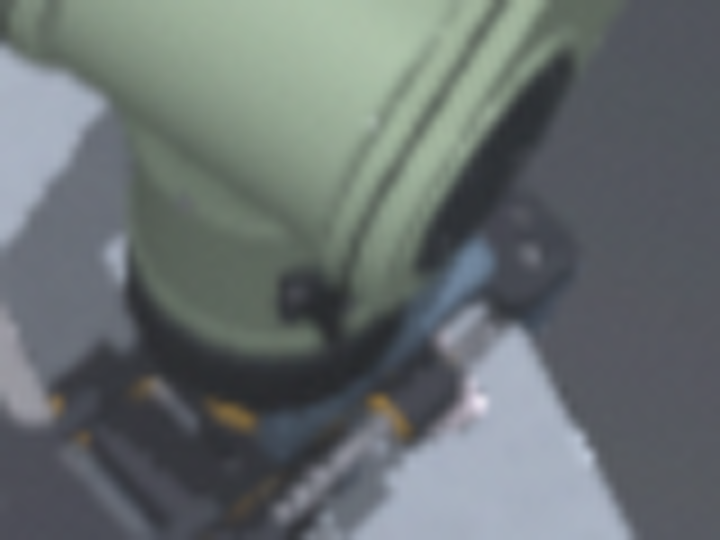

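Emit:
arm_command(
  series=[0,0,0,0,0,0,0,0,0,0,0,0,0,0,0,0,0,0,0,0,0,0,0,0,0,0,0,0,0,0,0,0,0,0,0,0,0,0,0,0,0,0.13,0,0,0,0,0,0.13,0,0,0,0,0,0.13,0,0,0,0,0,0.13,0,0,0,0,0,0.13,0,0,0,0,0,0.13,0,0,0,0,0,0.13,0,0,0,0,0,0.13,0,0,0,0,0,0.13,0,0,0,0,0,0.13,0,0,0,0,0,0.13,0,0,0,0,0,0.13,0,0,0,0,0,0.13,0,0,0,0,0,0.13],
  hand=0.8,
)

```text
time_s: 7.33
ee_pos: [601.7, 249.0, 52.9]
ee_rot: [180.0, 0.0, -176.6]
force: [0.2, 0.0, -0.7]
gripper_width: 72.8
```

Emit:
arm_command(
  series=[0,0,0,0,0,0.13,0,0,0,0,0,0.06,0,0,0,0,0,0,0,0,0,0,0,0],
)

```text
time_s: 7.67
ee_pos: [601.7, 249.0, 52.9]
ee_rot: [180.0, -0.0, -168.4]
force: [-0.7, 0.5, 0.3]
gripper_width: 73.1
```

```bash
python3 - <<'E'
from h import *
s=env.state();print(s['time_s'],s['ee_pos'],s['ee_rot'],s['force'],s['torque'],s['gripper_width'])
save('w5','wrist');crop('w5',185,50,180,115,4.4)
E
```

```text
7.6667 [601.66409454 249.00827478  52.91411736] [ 1.79992032e+02 -9.14008218e-04 -1.68375249e+02] [-0.71887799  0.46044321  0.27283069] [ 0.03798656  0.03427426 -0.01936597] 73.07601853718798
```

View pics/w5_c185_50.png

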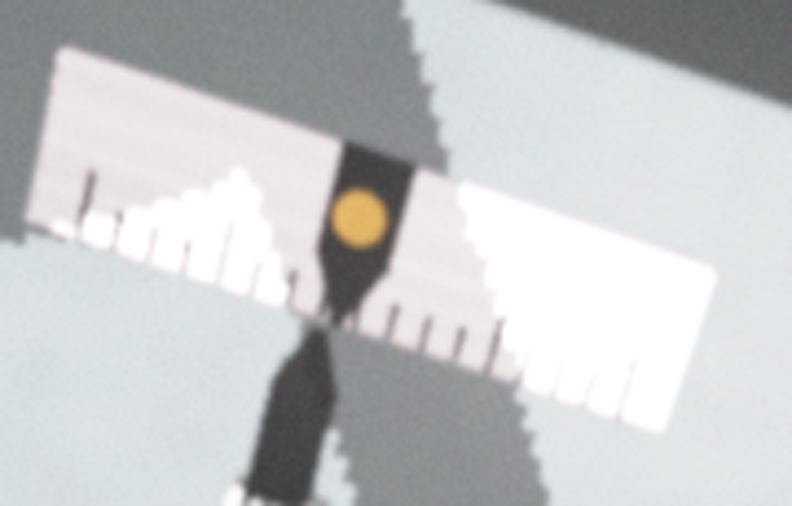

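```bash
python3 - <<'E'
from h import *
c=lambda x,y:(185+x/4.4,50+y/4.4)
a=np.radians(-6.5);u=np.array([-np.sin(a),np.cos(a)])
for zt in (22.5,):
    pt=w('w5',*c(320,327),22.5); tb=w('w5',*c(334,323),zt); print(zt,pt,tb,(tb-pt)[:2]@u)
crop('w5',235,95,50,70,10)
E
```

```text
22.5 [536.15545765 199.80854627  22.5       ] [535.2172369  201.66023335  22.5       ] 1.7335745701103813
```

View pics/w5_c235_95.png

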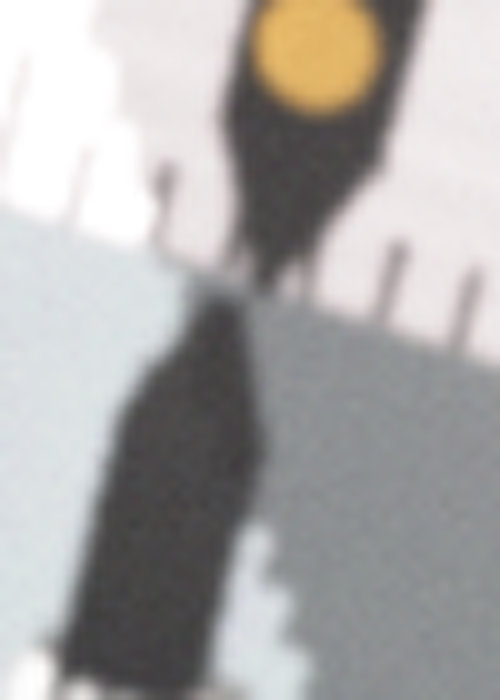

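Emit:
arm_command(
  series=[0,0,0,0,0,0,0,0,0,0,0,0,0,0,0,0,0,0,0,0,0,0,0,0,0,0,0,0,0,0,0,0,0,0,0,0,0,0,0,0,0,0,0,0,0,0,0,-0.1,0,0,0,0,0,-0.1,0,0,0,0,0,-0.1,0,0,0,0,0,-0.1,0,0,0,0,0,0,0,0,0,0,0,0],
  hand=0.3,
  newtons=25,
)

```text
time_s: 8.8
ee_pos: [601.7, 248.8, 53.0]
ee_rot: [-180.0, -0.0, 173.8]
force: [-0.8, -1.2, -0.4]
gripper_width: 39.5
```

```bash
python3 - <<'E'
from h import *
s=env.state();print(s['time_s'],s['ee_pos'],s['ee_rot'],s['force'],s['torque'],s['gripper_width'])
save('w6','wrist');crop('w6',150,50,180,115,4.4)
E
```

```text
8.8 [601.65034344 248.75470842  52.97205279] [-1.79988345e+02 -2.29522661e-03  1.73792555e+02] [-0.83270796 -1.2265133  -0.3867275 ] [-0.15360019 -0.00585982 -0.06276243] 39.53004569042968
```

View pics/w6_c150_50.png

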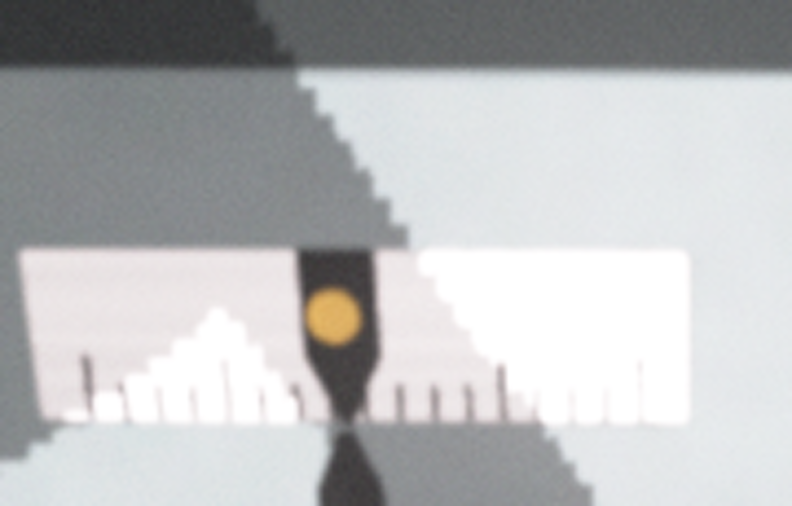

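```bash
python3 - <<'E'
from h import *
crop('w6',208,100,42,75,10)
E
```

```text
(no output)
```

View pics/w6_c208_100.png

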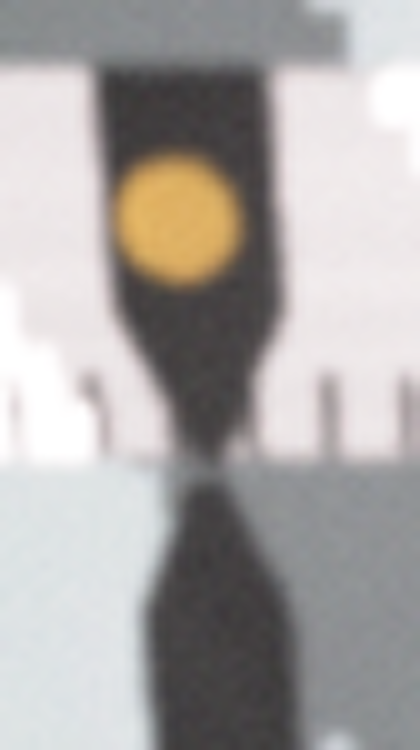

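Emit:
arm_command(
  series=[0,0,0,0,0,0,0,0,0,0,0,0,0,0,0,0,0,0,0,0,0,0,0,0,0,0,0,0,0,0,0,0,0,0,0,0,0,0,0.03,0,0,0,0,0,0.04,0,0,0,0,0,0.04,0,0,0,0,0,0.04,0,0,0,-0.005,-0.044,0.01,0,0,0,-0.005,-0.044,0,0,0,0,-0.005,-0.044,0,0,0,0,0,0,0,0,0,0,0,0,0,0,0,0],
  hand=0.9,
)

```text
time_s: 10.1
ee_pos: [594.9, 194.1, 116.5]
ee_rot: [-180.0, -0.1, 173.6]
force: [0.6, 0.4, 0.1]
gripper_width: 81.7
```

```bash
python3 - <<'E'
from h import *
s=env.state();print(s['time_s'],s['qpos'],s['ee_pos'],s['ee_rot'],s['force'],s['gripper_width'])
save('w7','wrist');crop('w7',280,60,60,70,11)
E
```

```text
10.1 [ 1.70121084e+01  2.75327375e+01  9.14262092e+01  5.64937655e-03
  6.11411463e+01 -6.65448309e+01] [594.90568885 194.07395635 116.46188643] [-1.79964694e+02 -9.37900639e-02  1.73554179e+02] [0.55780802 0.37567879 0.08864586] 81.74062852583457
```

View pics/w7.png

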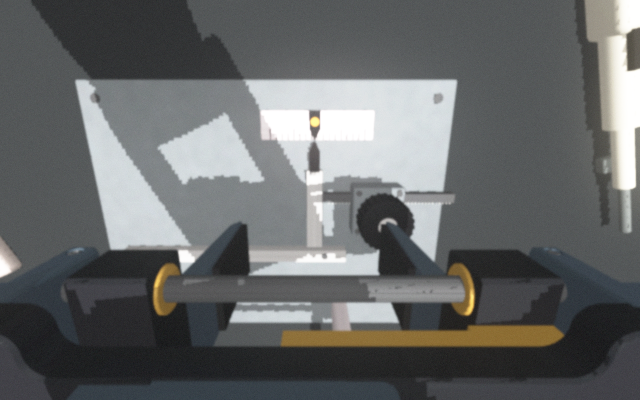

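View pics/w7_c280_60.png

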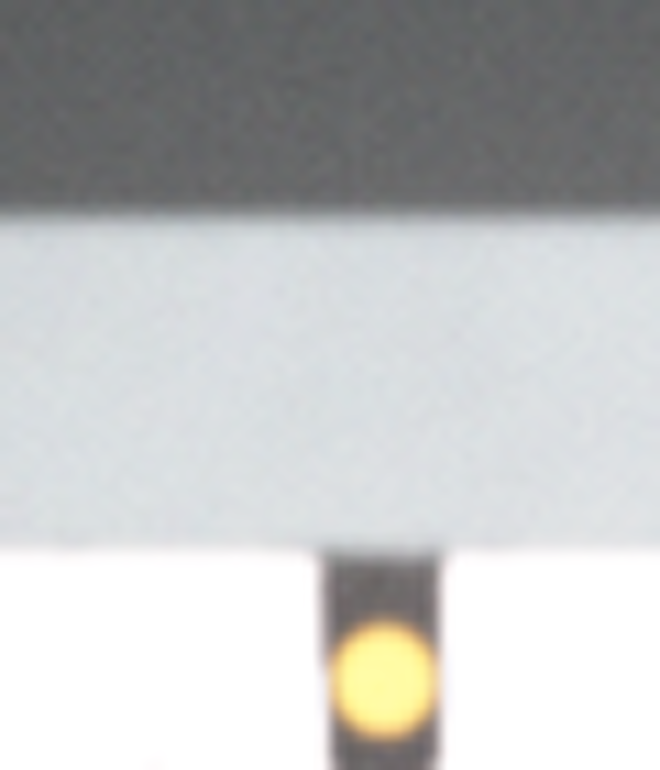

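```bash
python3 - <<'E'
from h import *
crop('w7',292,105,46,70,11)
crop('w7',70,70,400,200,2)
E
```

```text
(no output)
```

View pics/w7_c292_105.png

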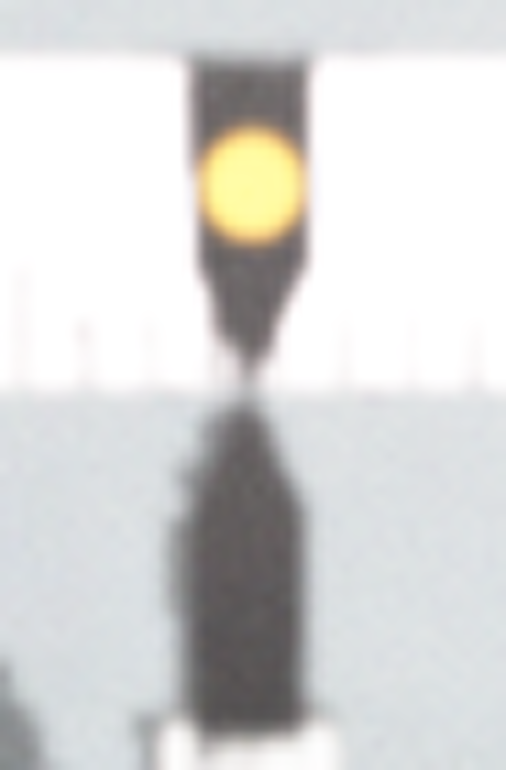

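View pics/w7_c70_70.png

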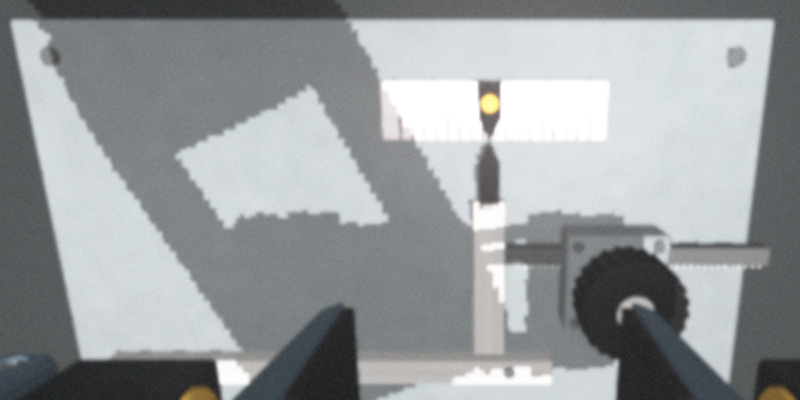

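```bash
python3 - <<'E'
from h import *
for n,x0,x1,rows in(('w7',304,326,range(112,172,4)),('w6',212,246,range(108,186,5))):
    im=cv2.imread(f'pics/{n}.png').max(2)
    for r in rows: print(n,r,im[r,x0:x1].tolist())
E
```

```text
w7 112 [255, 255, 255, 255, 246, 176, 122, 115, 114, 112, 108, 115, 116, 120, 119, 148, 237, 255, 255, 255, 255, 255]
w7 116 [255, 255, 255, 255, 249, 178, 120, 113, 135, 157, 174, 173, 156, 136, 119, 149, 240, 255, 255, 255, 255, 255]
w7 120 [255, 255, 255, 255, 253, 218, 231, 254, 255, 255, 255, 255, 255, 255, 253, 233, 244, 255, 255, 255, 255, 255]
w7 124 [255, 255, 255, 255, 255, 237, 200, 244, 254, 255, 255, 255, 255, 254, 240, 198, 241, 255, 255, 255, 255, 255]
w7 128 [255, 255, 255, 255, 255, 236, 142, 106, 106, 110, 110, 117, 111, 108, 110, 154, 242, 255, 255, 255, 255, 255]
w7 132 [255, 255, 255, 255, 255, 255, 243, 168, 115, 108, 110, 104, 110, 140, 226, 254, 255, 255, 255, 255, 255, 255]
w7 136 [255, 252, 254, 255, 255, 255, 253, 231, 198, 157, 122, 124, 168, 240, 255, 255, 255, 255, 254, 252, 255, 255]
w7 140 [240, 236, 234, 235, 238, 240, 237, 228, 220, 204, 188, 204, 231, 238, 242, 243, 244, 242, 239, 236, 239, 238]
w7 144 [226, 226, 226, 226, 226, 210, 174, 147, 125, 110, 107, 117, 154, 202, 222, 226, 228, 226, 229, 227, 227, 226]
w7 148 [227, 226, 225, 209, 179, 151, 
[... 2617 characters left out ...]
06, 133, 144, 146, 147, 147, 145, 148, 149]
w6 168 [228, 229, 229, 229, 230, 228, 230, 230, 228, 211, 164, 102, 70, 67, 67, 71, 66, 68, 69, 72, 65, 66, 67, 66, 66, 97, 130, 142, 145, 145, 145, 147, 146, 147]
w6 173 [229, 227, 228, 228, 228, 229, 230, 231, 230, 228, 202, 137, 82, 65, 65, 68, 65, 64, 65, 64, 68, 68, 69, 65, 67, 89, 125, 150, 164, 181, 176, 157, 145, 146]
w6 178 [228, 227, 226, 226, 229, 227, 229, 230, 228, 228, 210, 155, 95, 67, 65, 63, 61, 65, 58, 65, 62, 64, 64, 62, 64, 73, 104, 154, 191, 219, 227, 218, 198, 183]
w6 183 [226, 228, 228, 227, 229, 229, 228, 228, 228, 224, 206, 163, 105, 70, 63, 63, 59, 59, 61, 59, 60, 62, 60, 64, 63, 72, 117, 166, 185, 189, 191, 195, 205, 217]
```

The pointer and tab agree within about 0.3 mm: in w7 the tab tip is at col ~314.4 and the pointer tip at ~314. Now the block.

Emit:
arm_command(
  series=[-0.021,-0.063,0.013,0,0,-0.1175,-0.021,-0.063,0.013,0,0,-0.1175,-0.021,-0.063,0.013,0,0,-0.1175,-0.021,-0.063,0.013,0,0,-0.1175,-0.021,-0.063,0.013,0,0,-0.1175,-0.021,-0.063,0.013,0,0,-0.1175,-0.021,-0.063,0.013,0,0,-0.1175,-0.021,-0.063,0.013,0,0,-0.1175,-0.021,-0.063,0.013,0,0,-0.1175,-0.021,-0.063,0.013,0,0,-0.1175,-0.021,-0.063,0.013,0,0,-0.1175,-0.021,-0.063,0.013,0,0,-0.1175,-0.021,-0.063,0.013,0,0,-0.1175,-0.021,-0.063,0.013,0,0,-0.1175,-0.021,-0.063,0.013,0,0,-0.1175,-0.021,-0.063,0.013,0,0,-0.1175,0,0,0,0,0,0,0,0,0,0,0,0],
  hand=1,
)

```text
time_s: 11.65
ee_pos: [461.2, -207.6, 200.1]
ee_rot: [180.0, -0.0, 89.0]
force: [-0.1, -0.1, 0.2]
gripper_width: 91.5
```

```bash
python3 - <<'E'
from h import *
s=env.state();print(s['time_s'],s['qpos'],s['ee_pos'],s['ee_rot'],s['force'],s['gripper_width'])
save('w8','wrist');save('c8','scene');crop('c8',225,205,165,140,4.8);crop('w8',190,60,260,200,3)
E
```

```text
11.65 [-2.55635658e+01  1.31351598e+01  1.00748695e+02  3.58624494e-02
  6.61096173e+01 -2.46014569e+01] [ 461.15816471 -207.63561954  200.07593308] [ 1.79980417e+02 -2.70989136e-02  8.90233737e+01] [-0.08742509 -0.07552291  0.18635758] 91.45519794795855
```

View pics/w8_c190_60.png

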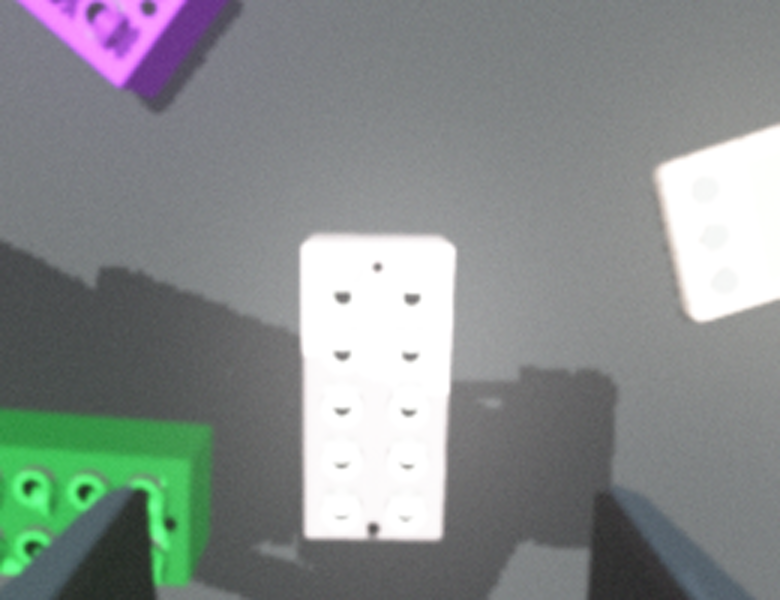

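View pics/c8_c225_205.png

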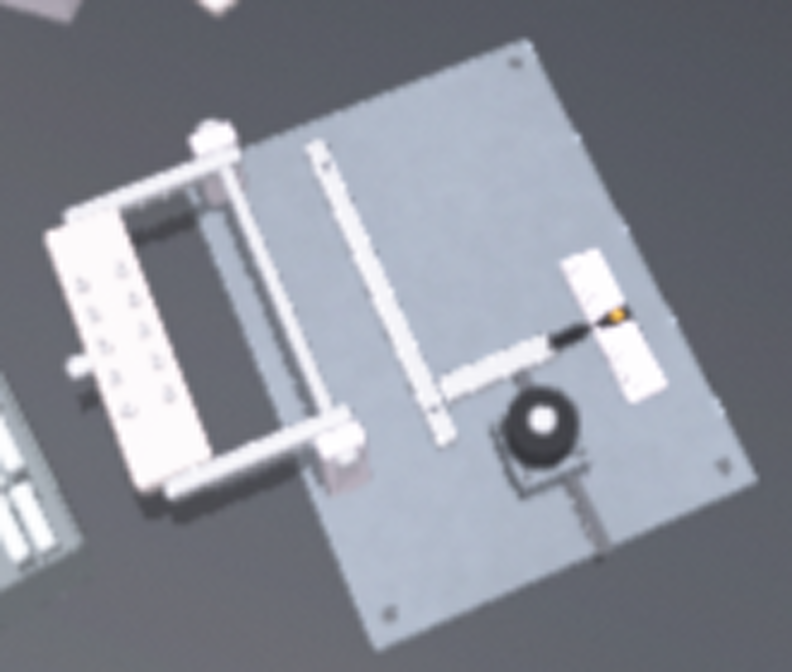

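```bash
python3 - <<'E'
from h import *
c=lambda x,y:(190+x/3,60+y/3)
P=np.array([w('w8',*c(*q),48)[:2] for q in((301,237),(456,237),(443,539),(305,539))]);print(P, np.linalg.norm(P-np.roll(P,1,0),axis=1), P.mean(0))
e=P[0]+P[1]-P[2]-P[3];print('long axis',np.degrees(np.arctan2(e[1],e[0])))
H=np.array([w('w8',*c(*q),48)[:2] for q in((377,267),(373,528))]);print(H,H.mean(0),np.degrees(np.arctan2(*(H[0]-H[1])[::-1])))
E
```

```text
[[ 438.91494455 -150.71658624]
 [ 492.29810154 -151.61930106]
 [ 488.5088438  -264.09280891]
 [ 436.0713411  -263.18724547]] [112.506601    53.39078895 112.53732022  52.44532137] [ 463.94830775 -207.40398542]
long axis 88.31102592314585
[[ 464.93679376 -161.38338627]
 [ 461.98006535 -259.12946504]] [ 463.45842955 -210.25642565] 88.26738402514219
```

Emit:
arm_command(
  series=[0.006,-0.002,-0.05,0,0,-0.016,0,0,-0.05,0,0,0,0,0,-0.05,0,0,0,0,0,-0.05,0,0,0,0,0,-0.05,0,0,0,0,0,-0.05,0,0,0,0,0,-0.05,0,0,0,0,0,-0.05,0,0,0,0,0,-0.02,0,0,0,0,0,0,0,0,0],
  hand=0.8,
)

```text
time_s: 12.58
ee_pos: [462.6, -206.1, 30.2]
ee_rot: [-179.8, -0.1, 88.5]
force: [-0.0, -0.2, 0.1]
gripper_width: 72.8
```

```bash
python3 - <<'E'
from h import *
save('s9','side');crop('s9',230,190,170,110,4.6)
E
```

```text
(no output)
```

View pics/s9_c230_190.png

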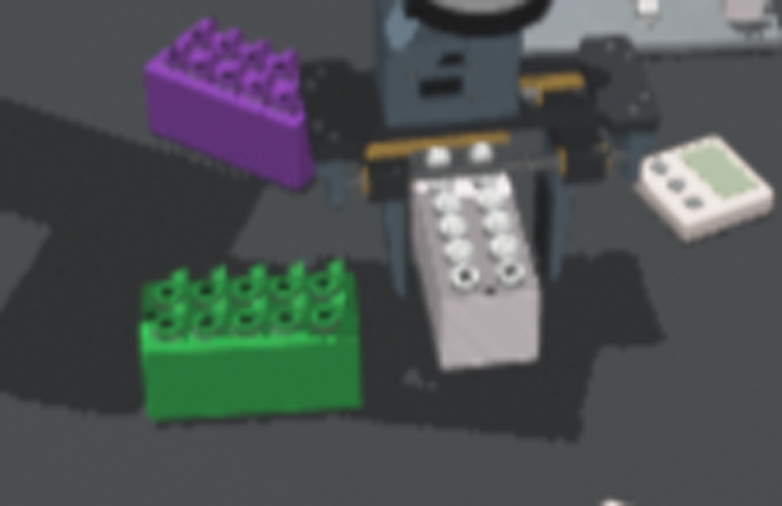

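Emit:
arm_command(
  series=[0,0,0,0,0,0,0,0,0,0,0,0,0,0,0,0,0,0,0,0,0,0,0,0,0,0,0,0,0,0,0,0,0,0,0,0,0,0,0,0,0,0,0,0,0.01,0,0,0,0,0,0.02,0,0,0,0,0,0.04,0,0,0,0,0,0.05,0,0,0,0,0,0.05,0,0,0,0,0,0,0,0,0,0,0,0,0,0,0],
  hand=0.3,
  newtons=35,
)

```text
time_s: 13.8
ee_pos: [464.2, -208.0, 100.8]
ee_rot: [179.9, 0.0, 88.4]
force: [-1.2, 0.8, -4.9]
gripper_width: 51.5
```

```bash
python3 - <<'E'
from h import *
s=env.state();print(s['time_s'],s['qpos'],s['ee_pos'],s['ee_rot'],s['force'],s['torque'],s['gripper_width'])
save('w10','wrist')
E
```

```text
13.8 [-2.54412381e+01  1.90067568e+01  1.08595566e+02  1.07652133e-02
  5.22548482e+01 -2.38191175e+01] [ 464.1900771  -208.03484771  100.76517926] [1.79865892e+02 4.98790096e-02 8.83712417e+01] [-1.18673317  0.77385319 -4.86964437] [-0.1099978   0.10503811  0.02407813] 51.47058386683416
```

View pics/w10.png

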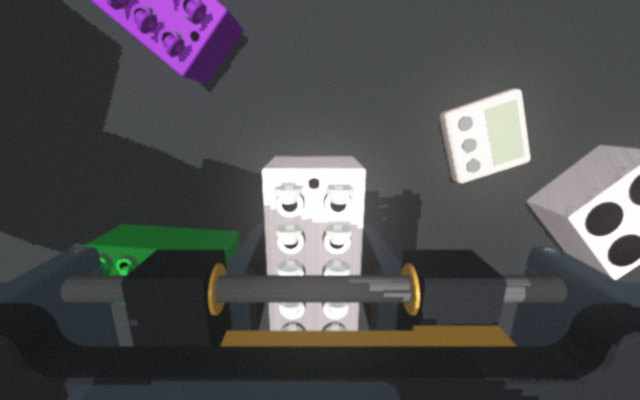

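```bash
python3 - <<'E'
from h import *
c=lambda x,y:(70+x/2,70+y/2)
a=w('w7',*c(12,20),12);b=w('w7',*c(773,20),12);print(a,b,np.linalg.norm(b-a),np.degrees(np.arctan2(-(b-a)[0],(b-a)[1])))
for y in (210,300,345): print('stop',w('w7',*c(473,y),24))
for x in (380,460,545): print('fence top near',w('w7',*c(x,353),24))
s1=w('w7',*c(473,210),24);s2=w('w7',*c(473,345),24);print('stop yaw',np.degrees(np.arctan2((s2-s1)[1],(s2-s1)[0])))
print('scale',[w('w7',*c(*q),20) for q in((381,140),(608,140))])
crop('w7',170,180,230,90,3.4)
E
```

```text
[465.67976626   9.91763917  12.        ] [501.10040934 323.83393322  12.        ] 315.9083120486853 -6.437721845727821
stop [564.28515067 191.20481556  24.        ]
stop [605.23660137 186.31295484  24.        ]
stop [627.13168547 183.69747481  24.        ]
fence top near [626.30488878 140.31566855  24.        ]
fence top near [630.45602437 177.22299485  24.        ]
fence top near [634.86576982 216.42959518  24.        ]
stop yaw -6.811995634696686
scale [array([530.71157989, 155.74947816,  20.        ]), array([541.51469915, 251.59170155,  20.        ])]
```

View pics/w7_c170_180.png

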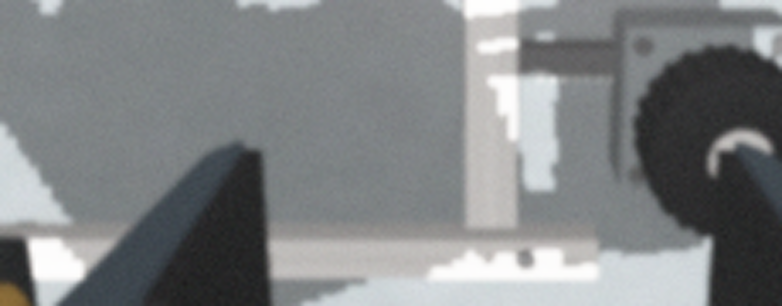

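```bash
python3 - <<'E'
from h import *
for z,r in((24,250),(12,245.3)):
    p1=w('w7',260,r,z);p2=w('w7',306.5,r,z);print(z,p1,p2,np.degrees(np.arctan2(-(p2-p1)[0],(p2-p1)[1])))
a=np.radians(-6.4);x=np.array([np.cos(a),np.sin(a)]);u=np.array([-x[1],x[0]])
C=w('w7',306.5,250,24)[:2]
cen=C-26*x-55*u; print('corner',C,'block centre target',cen)
# relative to plate front edge x=-80
A=w('w7',76,80,12)[:2]; print('fence x', (C-A)@x-80)
E
```

```text
24 [629.81391739 139.73898391  24.        ] [634.65664358 182.79857999  24.        ] -6.4168441759391115
12 [630.2790972  137.54325584  12.        ] [635.32862472 182.43688162  12.        ] -6.417519646545951
corner [634.65664358 182.79857999] block centre target [602.68788641 131.03953667]
fence x 68.65294588970175
```

Emit:
arm_command(
  series=[0,0,0.04,0,0,0,0,0,0.05,0,0,0,0,0,0.035,0,0,0,0.02,0.05,0,0,0,-0.009,0.026,0.068,0,0,0,-0.009,0.026,0.068,0,0,0,-0.009,0.026,0.068,0,0,0,-0.009,0.026,0.068,0,0,0,-0.009,0.026,0.068,0,0,0,-0.009,0.026,0.068,0,0,0,-0.009,0.026,0.068,0,0,0,-0.009,0.026,0.068,0,0,0,-0.009,0.026,0.068,0,0,0,-0.009,0.026,0.068,0,0,0,-0.009,0.026,0.068,0,0,0,-0.009,0.012,0.03,0,0,0,0,0.008,0.01,0,0,0,0,0,0,0,0,0,0,0,0,0,0,0,0],
)

```text
time_s: 15.43
ee_pos: [593.2, 126.3, 149.0]
ee_rot: [-179.9, 0.1, 83.5]
force: [-0.1, -1.4, -5.1]
gripper_width: 51.7
```

```bash
python3 - <<'E'
from h import *
s=env.state();print(s['time_s'],s['ee_pos'],s['ee_rot'],s['force'],s['gripper_width'])
save('w11','wrist');save('s11','side');crop('s11',280,80,180,130,4.4)
E
```

```text
15.4333 [593.17740313 126.28273815 149.02724268] [-1.79859218e+02  9.97828604e-02  8.35146539e+01] [-0.09686098 -1.42146836 -5.11043812] 51.73635554789852
```

View pics/w11.png

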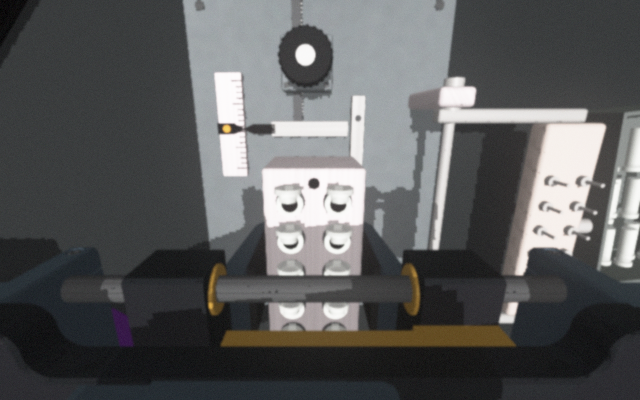

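View pics/s11_c280_80.png

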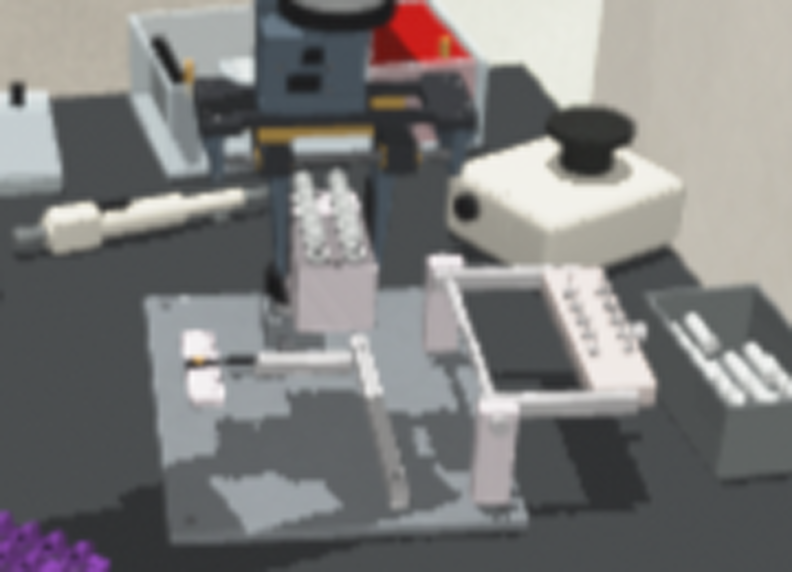

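Emit:
arm_command(
  series=[-0.002,-0.013,-0.04,0,0,0,0,0,-0.05,0,0,0,0,0,-0.05,0,0,0,0,0,-0.05,0,0,0,0,0,-0.04,0,0,0,0,0,-0.02,0,0,0,0,0,0,0,0,0,0,0,0,0,0,0],
)

```text
time_s: 16.2
ee_pos: [593.4, 121.5, 50.5]
ee_rot: [180.0, 0.0, 83.5]
force: [-0.7, 0.0, -3.9]
gripper_width: 51.8
```

```bash
python3 - <<'E'
from h import *
s=env.state();print(s['time_s'],s['ee_pos'],s['ee_rot'],s['force'],s['gripper_width'])
save('w12','wrist');save('s12','side');crop('s12',280,80,180,130,4.4);crop('w12',200,80,200,180,4)
E
```

```text
16.2 [593.39657445 121.50594563  50.52385171] [1.79985289e+02 3.28779904e-03 8.34652580e+01] [-0.67917369  0.01042776 -3.89555064] 51.77121112921326
```

View pics/w12_c200_80.png

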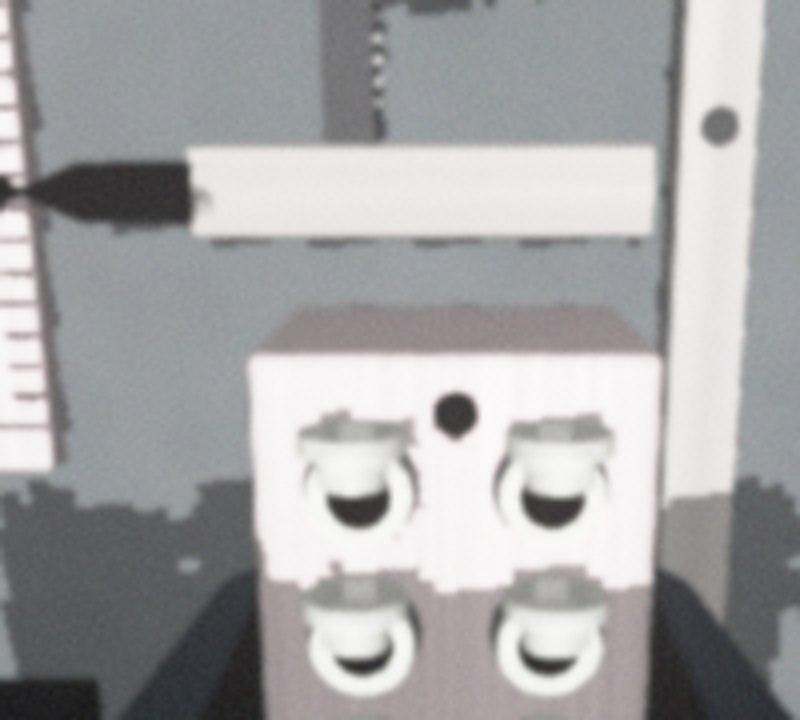

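View pics/s12_c280_80.png

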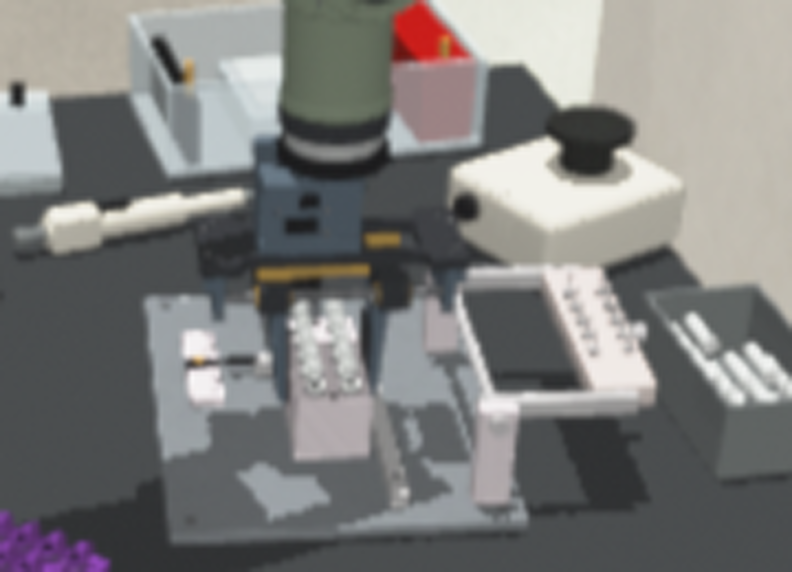

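Emit:
arm_command(
  series=[0,0,-0.008,0,0,0,0,0,-0.005,0,0,0,0,0,-0.003,0,0,0,0,0,0,0,0,0,0,0,0,0,0,0],
)

```text
time_s: 16.72
ee_pos: [593.7, 122.3, 45.1]
ee_rot: [179.9, -0.0, 83.5]
force: [-2.1, -1.4, 5.4]
gripper_width: 52.0
```

Emit:
arm_command(
  series=[0.004,-0.0004,0.001,0,0,0,0.004,-0.0004,0,0,0,0,0.004,-0.0004,0,0,0,0,0.004,-0.0004,0,0,0,0,0,0,0,0,0,0,0,0,0,0,0,0],
)

```text
time_s: 17.22
ee_pos: [598.0, 121.8, 45.2]
ee_rot: [-179.8, 0.0, 83.5]
force: [-7.2, 0.9, 7.5]
gripper_width: 52.1
```

```bash
python3 - <<'E'
from h import *
s=env.state();print(s['time_s'],s['ee_pos'],s['ee_rot'],s['force'],s['torque'],s['gripper_width'])
save('w13','wrist');crop('w13',200,80,200,180,4)
E
```

```text
17.2167 [598.01231697 121.83877833  45.16529471] [-1.79824480e+02  1.73245061e-03  8.35043655e+01] [-7.20569393  0.90642341  7.53394816] [-0.06328149  1.21283343 -0.04788223] 52.149691094551606
```

View pics/w13_c200_80.png

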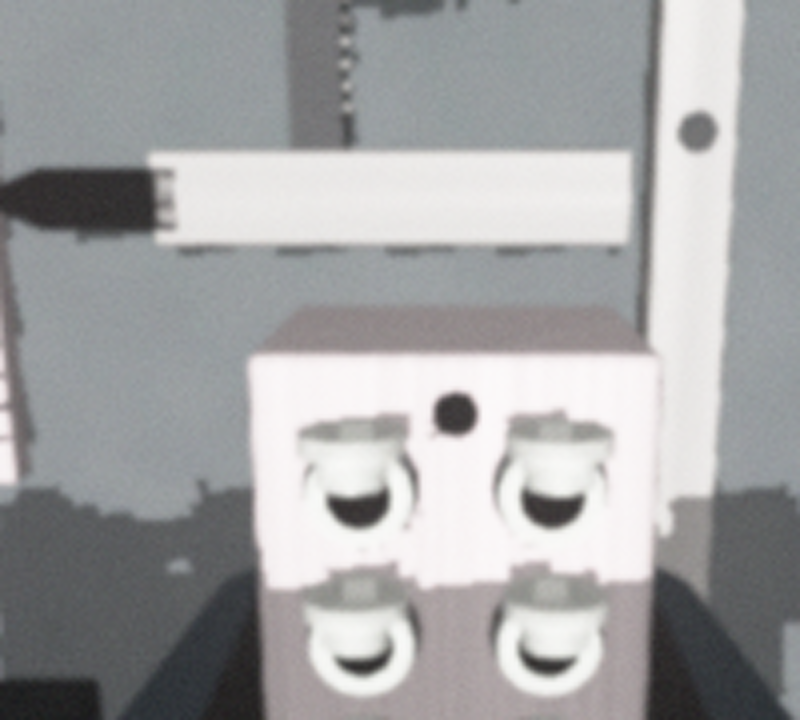

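Emit:
arm_command(
  series=[0.002,-0.0002,0.002,0,0,0,0.003,-0.0003,0,0,0,0,0.003,-0.0003,0,0,0,0,0,0,0,0,0,0,0,0,0,0,0,0],
)

```text
time_s: 17.68
ee_pos: [601.4, 121.4, 45.2]
ee_rot: [-179.8, 0.0, 83.5]
force: [-6.4, 0.1, 5.9]
gripper_width: 51.9
```

```bash
python3 - <<'E'
from h import *
s=env.state();print(s['time_s'],s['ee_pos'],s['ee_rot'],s['force'],s['torque'],s['gripper_width'])
save('w14','wrist');crop('w14',200,80,200,180,4)
E
```

```text
17.6833 [601.43632132 121.42073518  45.18185356] [-1.79813219e+02  1.38567873e-02  8.35211437e+01] [-6.42907985  0.11940873  5.90568707] [0.04077207 1.11079023 0.12891892] 51.86487521181195
```

View pics/w14_c200_80.png

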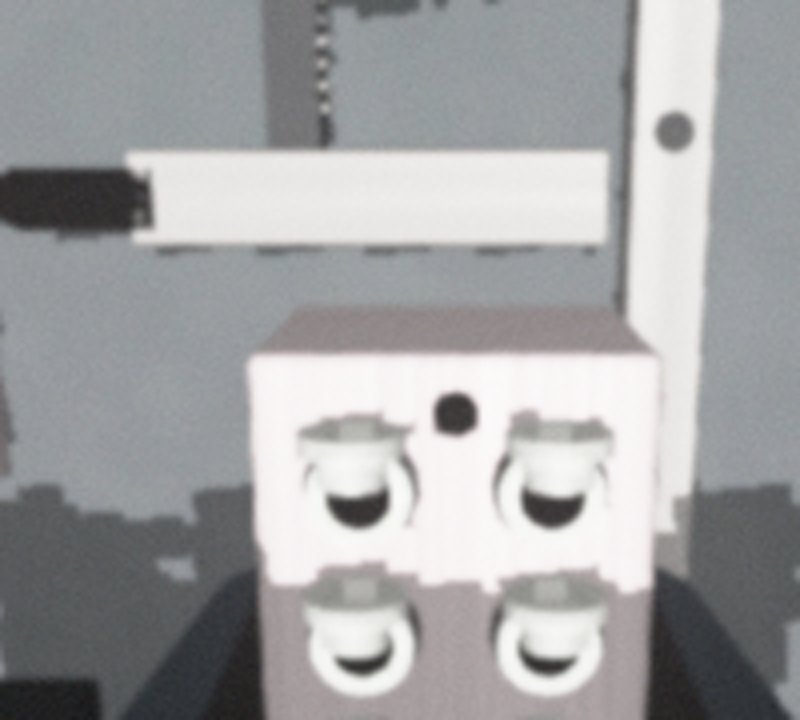

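Emit:
arm_command(
  series=[0.0005,0.004,0.002,0,0,0,0.0005,0.005,0,0,0,0,0.0005,0.005,0,0,0,0,0.0005,0.004,0,0,0,0,0,0,0,0,0,0,0,0,0,0,0,0],
)

```text
time_s: 18.23
ee_pos: [602.1, 126.8, 45.3]
ee_rot: [-179.8, 0.2, 83.6]
force: [-5.4, -4.8, 2.4]
gripper_width: 52.0
```

```bash
python3 - <<'E'
from h import *
s=env.state();print(s['time_s'],s['ee_pos'],s['ee_rot'],s['force'],s['torque'],s['gripper_width'])
save('w15','wrist');crop('w15',200,80,200,180,4)
E
```

```text
18.2333 [602.08070309 126.80507026  45.28579355] [-179.79113443    0.18956911   83.5618651 ] [-5.40673345 -4.80117269  2.36708856] [-0.7437105   0.95130087  0.07470965] 52.04440069361642
```

View pics/w15_c200_80.png

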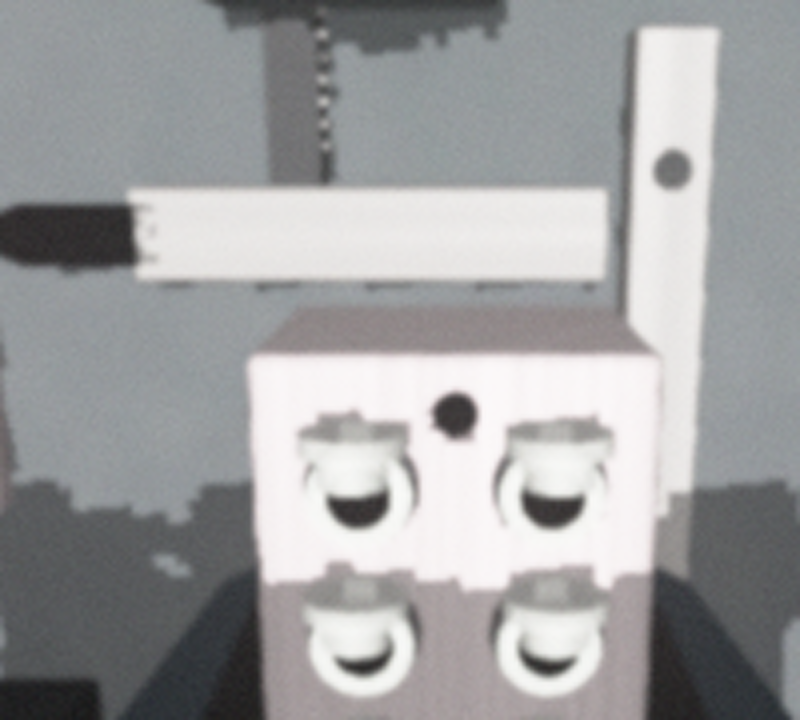

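Emit:
arm_command(
  series=[0.0002,0.004,0,0,0,0,0.0002,0.004,0,0,0,0,0,0.002,0,0,0,0,0,0,0,0,0,0,0,0,0,0,0,0],
)

```text
time_s: 18.7
ee_pos: [602.5, 130.8, 45.3]
ee_rot: [-179.8, 0.2, 83.6]
force: [-4.6, -4.3, 2.2]
gripper_width: 51.9
```

```bash
python3 - <<'E'
from h import *
s=env.state();print(s['time_s'],s['ee_pos'],s['ee_rot'],s['force'],s['torque'],s['gripper_width'])
save('w16','wrist');crop('w16',200,80,200,180,4)
E
```

```text
18.7 [602.5118097  130.8242601   45.27408951] [-1.79823903e+02  1.79494969e-01  8.35593986e+01] [-4.64187781 -4.27571912  2.23942537] [-0.78956257  0.88124229  0.05199319] 51.941872498674776
```

View pics/w16_c200_80.png

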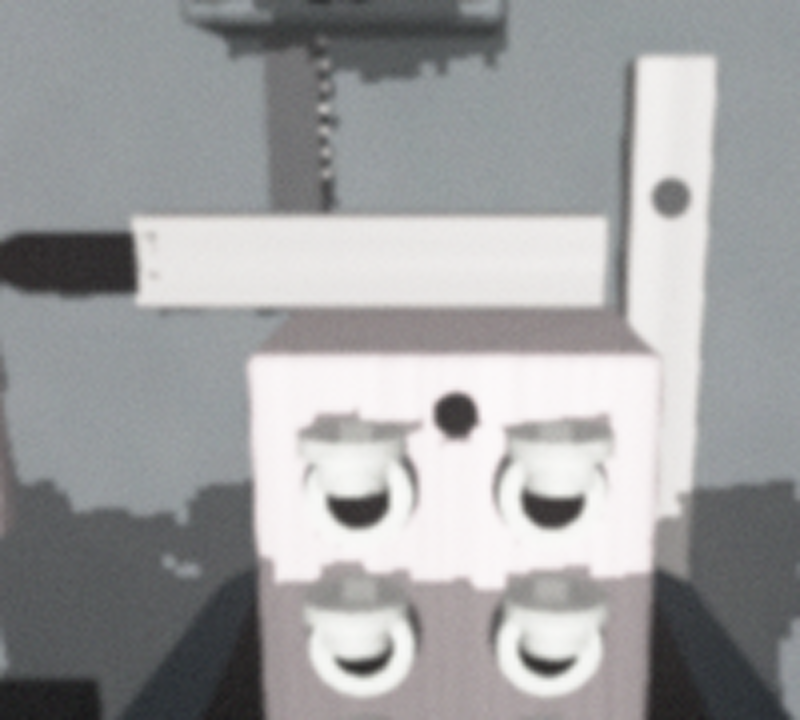

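Emit:
arm_command(
  series=[0.001,0.002,0,0,0,0,0.001,0.003,0,0,0,0,0.001,0.003,0,0,0,0,0,0,0,0,0,0,0,0,0,0,0,0],
)

```text
time_s: 19.17
ee_pos: [602.7, 131.8, 45.4]
ee_rot: [-179.7, 0.4, 83.6]
force: [-7.4, -11.4, 6.2]
gripper_width: 51.5
```

```bash
python3 - <<'E'
from h import *
s=env.state();print(s['time_s'],s['ee_pos'],s['ee_rot'],s['force'],s['torque'],s['gripper_width'])
save('w17','wrist');crop('w17',200,80,200,180,4)
E
```

```text
19.1667 [602.66567407 131.76257114  45.41162061] [-179.70004627    0.41145776   83.59276802] [ -7.36922184 -11.4377396    6.18272054] [-1.94067728  1.16089071 -0.0704892 ] 51.48425531889123
```

View pics/w17_c200_80.png

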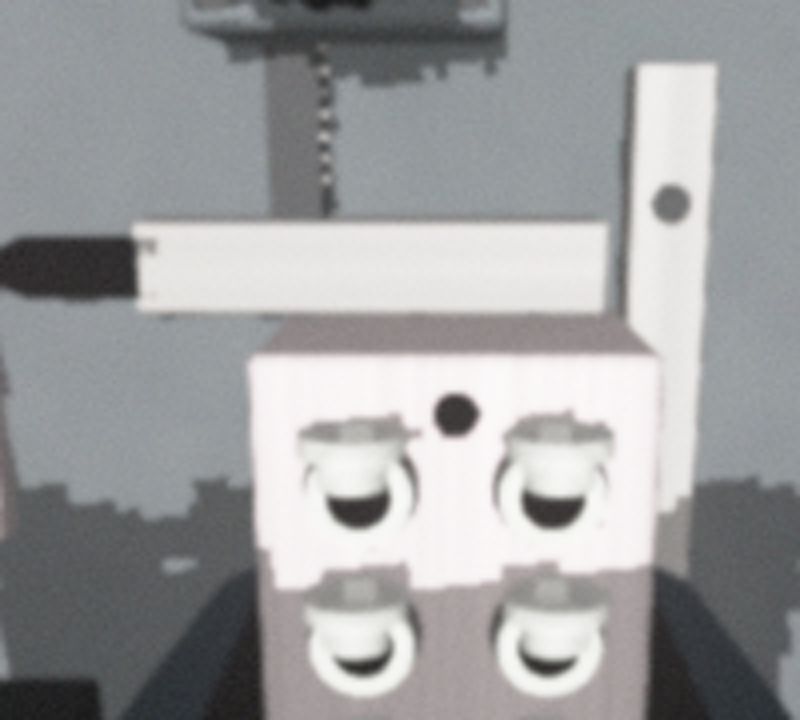

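Emit:
arm_command(
  series=[0.003,-0.0003,0,0,0,0,0.003,-0.0003,0,0,0,0,0.002,0,0,0,0,0,0,0,0,0,0,0,0,0,0,0,0,0],
)

```text
time_s: 19.63
ee_pos: [602.8, 131.7, 45.6]
ee_rot: [-179.3, 0.4, 83.6]
force: [-13.5, -11.5, 10.9]
gripper_width: 52.2
```

```bash
python3 - <<'E'
from h import *
s=env.state();print(s['time_s'],s['ee_pos'],s['ee_rot'],s['force'],s['torque'],s['gripper_width'])
save('w18','wrist');crop('w18',200,80,200,180,4);save('s18','side');crop('s18',280,80,180,130,4.4)
E
```

```text
19.6333 [602.84628058 131.7498119   45.58554745] [-179.33563015    0.44602322   83.57723178] [-13.45210216 -11.48410474  10.91409818] [-1.67585643  2.32613241  0.05122969] 52.175553281796425
```

View pics/w18_c200_80.png

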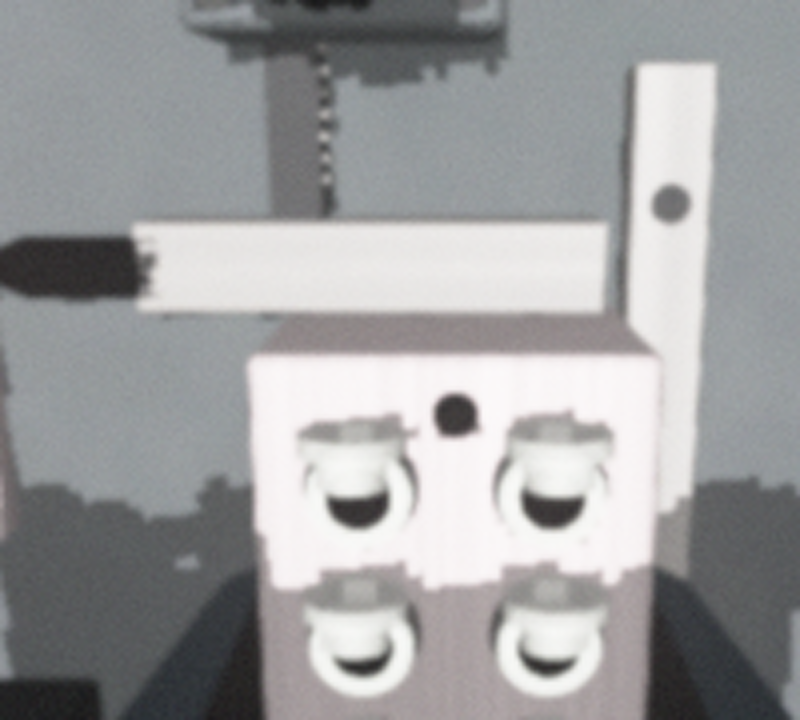

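View pics/s18_c280_80.png

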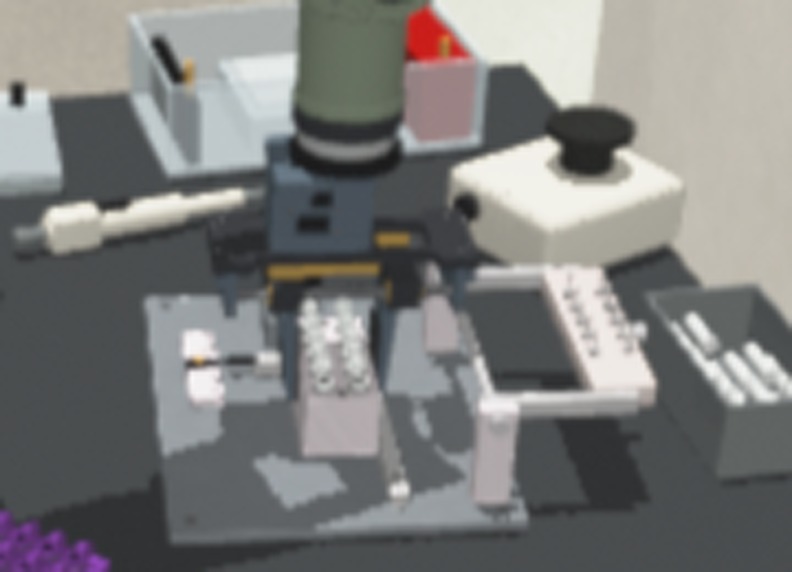

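```bash
python3 - <<'E'
from h import *
for n in('w14','w18'): crop(n,330,140,50,75,10)
a=cv2.imread('pics/w14_c330_140.png');b=cv2.imread('pics/w18_c330_140.png')
cv2.imwrite('pics/cmp1.png',cv2.resize(np.hstack([a,b]),None,fx=.78,fy=.78))
crop('s18',340,160,50,40,14)
E
```

```text
(no output)
```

View pics/cmp1.png

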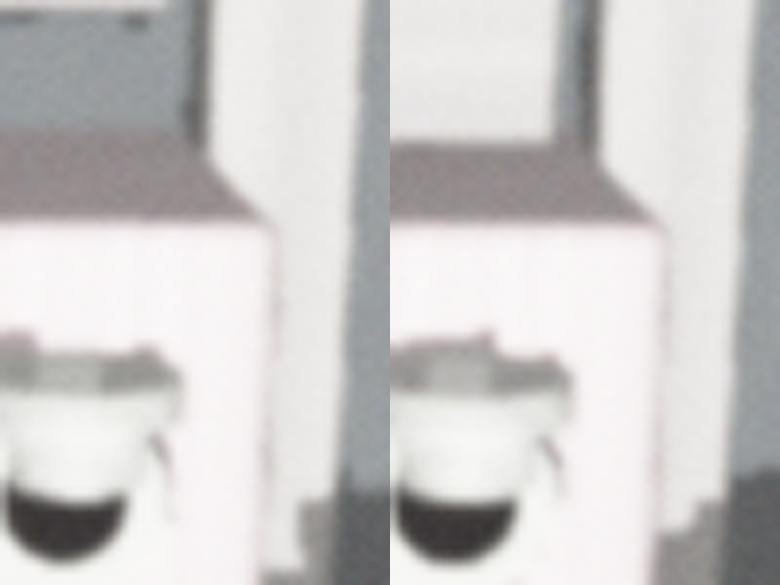

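View pics/s18_c340_160.png

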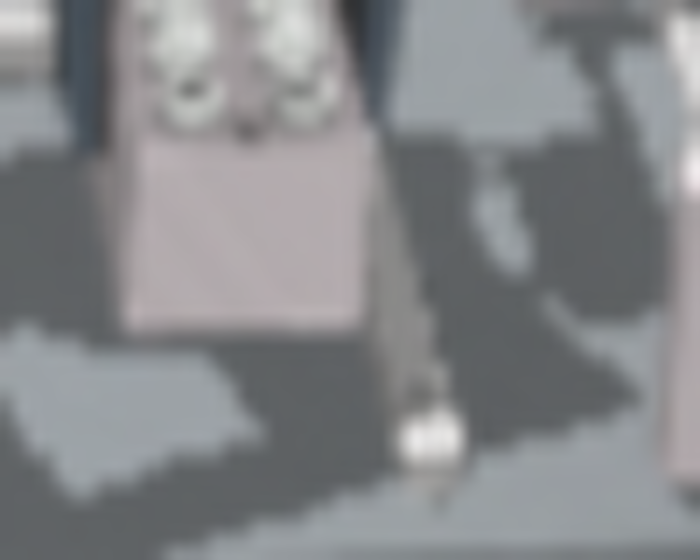

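```bash
python3 - <<'E'
from h import *
for i in range(2):
    s=env.state();R=Ro.from_euler('xyz',s['ee_rot'],degrees=True).as_matrix();z=R[:,2]
    print(s['time_s'],s['ee_pos'],s['force'],'needed rotvec deg (world)',np.degrees(np.cross(z,[0,0,-1])), 'yaw of jaw',np.degrees(np.arctan2(R[1,1],R[0,1])))
    grab_frame('side')
E
```

```text
19.7333 [602.85389198 131.73497244  45.58525786] [-15.35453623 -10.39155531  11.97932518] needed rotvec deg (world) [ 0.37015127 -0.7053617   0.        ] yaw of jaw -6.426235801077241
19.7833 [602.82908314 131.73636785  45.57051592] [-14.04468531  -9.97779184  11.31639087] needed rotvec deg (world) [ 0.37154343 -0.70988258  0.        ] yaw of jaw -6.426604531229833
```

Emit:
arm_command(
  series=[0,0,0,0.005,-0.009,0,0,0,0,0.005,-0.009,0,0,0,0,0,0,0,0,0,0,0,0,0],
)

```text
time_s: 20.17
ee_pos: [602.5, 131.7, 45.1]
ee_rot: [180.0, -0.1, 83.6]
force: [-12.5, -9.4, 10.7]
gripper_width: 51.8
```

```bash
cat > st.py <<'E'
from h import *
s=env.state();R=Ro.from_euler('xyz',s['ee_rot'],degrees=True).as_matrix();z=R[:,2]
print(s['time_s'],s['ee_pos'],s['force'],s['torque'],'needed rotvec deg',np.degrees(np.cross(z,[0,0,-1])), 'jaw yaw',np.degrees(np.arctan2(R[1,1],R[0,1])),s['gripper_width'])
E
python3 st.py; python3 - <<'E'
from h import *
save('w19','wrist');crop('w19',200,80,200,180,4)
E
```

```text
20.1667 [602.51446735 131.6519423   45.09382788] [-12.47512713  -9.41840828  10.67437321] [-2.01173245  2.69218641 -0.02532131] needed rotvec deg [-0.05699238  0.04553069  0.        ] jaw yaw -6.399947008698394 51.77956214033261
```

View pics/w19_c200_80.png

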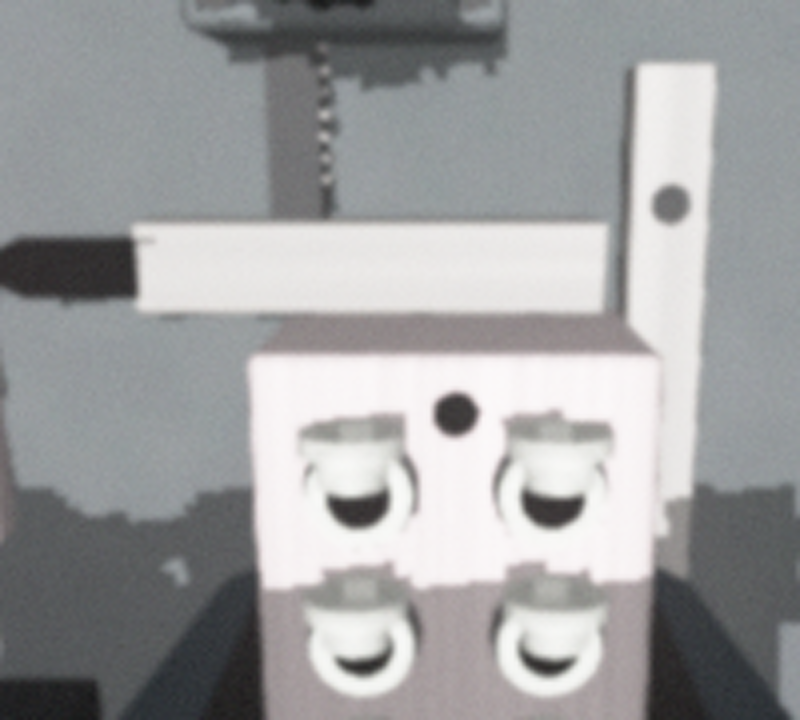

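Emit:
arm_command(
  series=[0.001,0.002,0.001,0,0,0,0,0.001,0,0,0,0,0,0,0,0,0,0,0,0,0,0,0,0],
)

```text
time_s: 20.55
ee_pos: [602.6, 131.7, 45.1]
ee_rot: [-180.0, 0.1, 83.6]
force: [-13.3, -13.9, 8.7]
gripper_width: 51.8
```

```bash
python3 st.py; python3 - <<'E'
from h import *
save('w20','wrist');save('c20','scene');save('s20','side');crop('s20',300,130,90,70,8.5);crop('c20',280,230,100,80,7);crop('w20',250,110,130,90,6)
E
```

```text
20.55 [602.5806391  131.66653219  45.10297953] [-13.28220354 -13.8934464    8.70836093] [-2.41168573  2.55095992 -0.09993185] needed rotvec deg [ 0.05208888 -0.01649109  0.        ] jaw yaw -6.391879728512358 51.8086781774104
```

View pics/w20_c250_110.png

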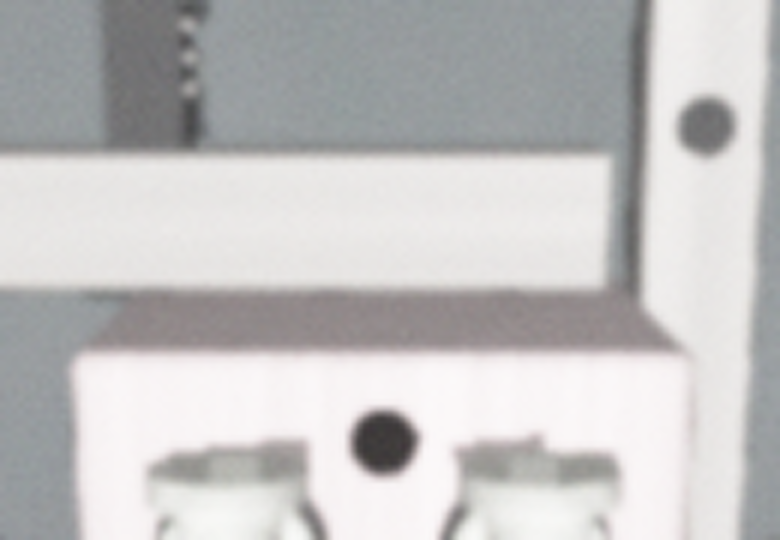

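View pics/s20_c300_130.png

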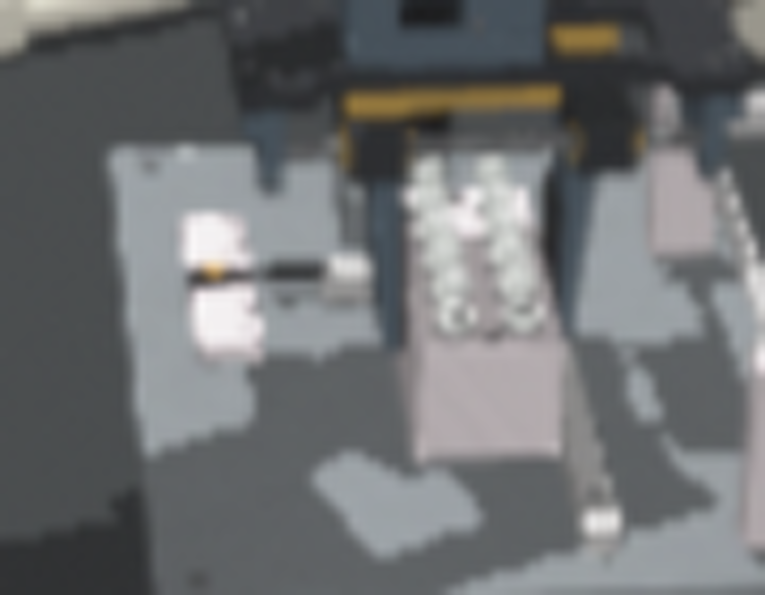

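View pics/c20_c280_230.png

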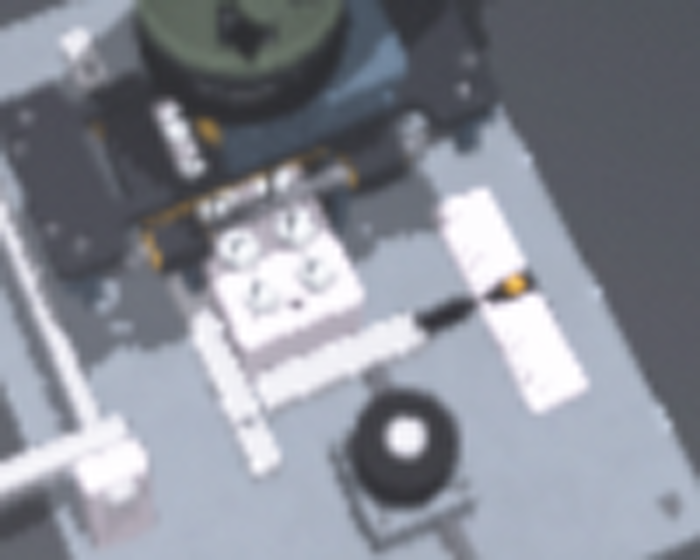

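Emit:
arm_command(
  series=[0,0,0,0,0,0,0,0,0,0,0,0,0,0,0,0,0,0,0,0,0,0,0,0,0,0,0,0,0,0,0,0,0,0,0,0],
)

```text
time_s: 21.2
ee_pos: [602.6, 131.7, 45.1]
ee_rot: [-180.0, 0.0, 83.6]
force: [-12.6, -14.7, 9.0]
gripper_width: 51.9
```

```bash
python3 st.py; python3 -c "
from workcell import env
print(env.job_done())"
```

```text
21.2 [602.56439074 131.68713189  45.11019096] [-12.63568355 -14.65281273   9.02086979] [-2.41762894e+00  2.57103386e+00 -2.94806719e-04] needed rotvec deg [ 0.04690439 -0.0159592   0.        ] jaw yaw -6.394017359124656 51.925385701402824
the job is handed in; nothing more can be done
None
```

The job is handed in at 21.2 s. The pointer is set to the tab, and the gripper is holding the long block in the corner, pressed against both fences.

- **Knob:** I turned it clockwise in two grips, 91° then about 18°. The last close view has the pointer in line with the tab tip. My pixel readings ranged from 0 to about 0.4 mm to the -y side, because a shadow blurs the pointer's left edge. I left it there. The scene and side pictures taken after the push still show the two in line, so I saw no sign that the stop moved.
- **Block:** I took the aluminium block with ten tubes, set it upright on the plate and pushed it against the side stop and then the back fence. In the last reading it pushes about 13 N towards the fence and 15 N towards the stop. Some of that is friction on the plate, and both are below the stop's 30 N. Extra push raised the forces without moving the block, and the wrist view shows no gap at the corner.
- **Alignment:** The push had tilted the gripper by about 0.8°, so I corrected that. It is now within 0.1° of upright and within about 0.1° of the fence line in yaw.
- **Not checked directly:** I did not see the far end of the fence contact up close. That it is flush there rests on the yaw match and the side view.
- **Other things on the bench:** I did not touch them.

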